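# Load a casting into the ratchet hold-down and let the arm down on it

### The job

Slide the loose aluminium casting with the upright web, boss end first, along the fixture's channel and under the gravity catch until it is fully home against the end stop and the catch has dropped behind it. Only then lift the ratchet pawl clear of the toothed wheel so that the drum turns back and its weighted arm comes down on the casting's boss, and drop the pawl back between the teeth. Leave everything else on the bench where it is.

Things in the scene. Friction and masses are not known exactly. Their poses are not given: they have to be found in the camera images.
- fixture: Ratchet hold-down fixture fixed to the bench. Origin: bench top under the drum's axis; +x = direction a casting is pushed in, z up; positions below (mm) are in this frame. Channel floor top z 10, x -440 to -50, y -70 to 70. Rails 14 high, 64 apart inside, x -320 to -105, flaring to 94 apart at x -420. Drum axis along y at z 120 between cheeks (x -38 to 38, y +-40 to +-52, top z 150).
- end_stop (a point): Middle of the end stop's face that the casting's front edge meets: fixture x -111.5, y 0, z 20 (stop top z 32).
- guard_edge (a point): Middle of the -x edge of a clear plastic guard sheet over wheel and pawl: fixture (-72, -100, 305), its underside; the sheet is 5 thick, reaches x 138 and y -140 to -60, on a post at x 122 to 138. It blocks a tool coming straight down on the pawl tab: lean the tool's back end towards the fixture's -x there, 30 to 45 degrees.
- drum (a joint): Angle (rad) of drum, toothed wheel (124 dia, 16 thick, at y -100, 16 teeth) and weighted arm (at y 0, 20 wide, reach 165, foot 50 wide). 0 = arm level, pointing to -x; grows as it rises. Starts held by the pawl at about 0.52 or 0.91. With the pawl clear it sinks by itself at about 0.5 rad/s; on a casting's boss it rests at -0.21; with no casting at -0.45.
- pawl (a joint): Angle (rad) of the pawl, a steel hook about 210 long hinged about a y axis at fixture (85, -100, 165). 0 to 0.05 = hook down between the teeth; grows as its tab end rises; the hook clears the tooth tips above 0.12; stop at 0.6. It falls back by its own weight when let go. 1 to 6 N at the tab lifts it.
- pawl_tab (a point): Grip point in the pawl's flat tab, which points to the fixture's -x and slopes up: about 56 long, 26 high, 12 thick across y. It lies 175 in -x and 55 up from the pawl's hinge at pawl angle 0; its axes turn with the pawl. Pinch it across y and swing it up about the hinge; it may swivel in the fingers.
- catch (a joint): Angle (rad) of the gravity catch, an 11 wide finger at fixture y -26.5, hinged about a y axis at x -290, z 34 and sloping down in +x; 0 = dropped, grows as it lifts. A casting's front edge sliding on the channel floor lifts it to about 0.2; it rides on the base plate (all of it below z 45) and drops behind the plate's rear edge.
- catch_nose (a point): Nose of the catch, at fixture x -239.5, y -26.5, z 18 when dropped; it moves with the catch.
- casting_mid (a point): Loose aluminium casting, base plate 120 x 60 x 14, 0.3 to 0.5 kg. Point over the plate's centre, 40 above its underside; x to its front (boss end), z up. Boss: 32 dia, top 45 above the underside, 30 ahead. Web (the grip): 16 thick in y, 3 to 55 behind the centre, top 80 high; hold it about 20 above this point, clear of the catch. Home: this point at fixture x -172 to -179, y 0, z 50, x along fixture x.
- cleaner: Bystander: blue bottle, 64 dia, 170 high, origin under its centre.
- jar: Bystander: amber jar with steel lid, 70 dia, 85 high, origin under its centre.
- offcut: Bystander: wood offcut 130 x 55 x 40, origin under its centre.
- port: Bystander: grey round dust-port casting, 72 dia, 75 high, with a lug, origin under its centre.
- hammer: Bystander: hammer lying along its x, up to 300 long.
- wrench: Bystander: wrench lying along its x, up to 200 long.
- blank: Bystander: plain aluminium block 100 x 45 x 35, origin under its centre.
Things that resemble listed ones, but are neither listed nor needed, are in the scene too. Leave any green look-alike of the part that bears casting_mid alone.

How it is judged:
On the way, in this order (a step that is already met when the one before it is completed fails the run):
1. the casting is home and level in the channel with the catch dropped behind it, while the pawl still holds the arm up (x of casting_mid in the frame of fixture between -0.182 and -0.166 m and y of casting_mid in the frame of fixture between -0.006 and 0.006 m and z of casting_mid in the frame of fixture between 0.046 and 0.054 m and angle between casting_mid's own z axis and vertical below 0.06 rad and angle between the x axis of casting_mid and the x axis of fixture, either way round below 0.12 rad and value of joint catch below 0.06 rad and value of joint drum above 0.3 rad), for 0.2 s.
2. the pawl is lifted clear of the teeth and the arm turns down (x of casting_mid in the frame of fixture between -0.182 and -0.166 m and y of casting_mid in the frame of fixture between -0.006 and 0.006 m and z of casting_mid in the frame of fixture between 0.046 and 0.054 m and angle between casting_mid's own z axis and vertical below 0.06 rad and angle between the x axis of casting_mid and the x axis of fixture, either way round below 0.12 rad and value of joint catch below 0.06 rad and value of joint pawl above 0.1 rad and velocity of joint drum below -0.1 rad/s), for 0.1 s.
3. the arm has come down on the casting's boss (x of casting_mid in the frame of fixture between -0.182 and -0.166 m and y of casting_mid in the frame of fixture between -0.006 and 0.006 m and z of casting_mid in the frame of fixture between 0.046 and 0.054 m and angle between casting_mid's own z axis and vertical below 0.06 rad and angle between the x axis of casting_mid and the x axis of fixture, either way round below 0.12 rad and value of joint catch below 0.06 rad and value of joint drum between -0.26 and -0.15 rad), for 0.2 s.
At the end, for the whole second after the job is handed in: The casting stands flat and square (7 degrees) in the channel within 8 mm of its home against the end stop and 6 mm sideways, the catch is dropped behind it (below 0.06 rad), the arm rests on its boss (drum between -0.26 and -0.15 rad, still) and the pawl is down between the teeth (below 0.06 rad) (all of step 3 and value of joint pawl below 0.06 rad and velocity of joint drum between -0.05 and 0.05 rad/s); the robot touches nothing.
It fails at once if a bystander is pushed more than 30 mm or knocked over (distance of any of cleaner, jar, offcut, port, hammer, wrench, blank from where it was at the start of the episode above 0.03 m or angle between any of cleaner, jar, offcut, port, hammer, wrench, blank's own z axis and vertical above 0.5 rad).
It fails at once if the casting is knocked over (angle between casting_mid's own z axis and vertical above 0.7 rad).
It also fails if it takes over 58 s, if anything falls off the work surface, if the arm or the gripper's body presses on something with over 40 N, if the wrist force passes 120 N, or if a joint passes its speed limit or range.

### The arm

A 6-joint arm with a two-finger parallel gripper is mounted at the origin on the work surface. World frame = base frame: x ahead of the robot, y to its left, z up, the work surface at z = 0. Lengths are in m, angles in rad, forces in N, time in s.
With the tool pointing down it reaches from about 0.35 to 0.975 m from the base axis. Payload 4.9 kg.
Tool frame: the origin (TCP) lies on the centre line of the jaws, within the pads' length; the fingertips stand 11 mm ahead of it and the grasp point (between the pads) lies 8 mm behind it; z points along the fingers, y is the direction in which the jaws open and shut (so a half turn about z gives the same grasp; the last joint's range is limited). The gripper opens to 85 mm and grips with 20 to 120 N. Pads are 22 mm wide; open, the fingers measure 114 mm over their backs; the gripper's body (76 mm by 85 mm) begins 54 mm behind the grasp point. The pads swing forward as they close: fully open they stand 13 mm farther back than shut.
Start: joints at [-1.314, 0.053, 1.613, -0, 1.476, -0.119], TCP at [0.229, -0.581, 0.242] pointing down, gripper open.
Joint ranges: [-3.01, 3.01], [-1.01, 2.22], [0.06, 2.58], [-1.02, 4.17], [0.09, 2.62], [-3.14, 3.14]. Speed limits (rad/s): [2.57, 2.57, 3.14, 3.14, 3.14, 3.14].

### API

Orientations are given as a rotation vector (axis times angle).
In Python, from station import ctrl gives the robot as it stands.
- The arm moves only by the shell command python3 -m crank 'ROWS' [OPENING] [FORCE]. ROWS is JSON, a list of rows, each an object of numbers: "x", "y", "z": the shift along the tool's x, y, z as a fraction of full scale; "roll": the turn about the tool's z as a fraction of full scale. In form: [{"x": .., "y": .., "z": .., "roll": ..}, ...]. A call has 1 to 10 rows; each row shifts and turns the commanded pose from where the row before left it, along the tool's axes as they then stand; what a row does not reach is not made up. Full scale, the value 1, is 0.06 m for a shift and 0.12 rad for a turn. A row lasts 1/8 s, in which the tool goes at most 62.5 mm and 10.7 degrees, less where a joint would pass 70% of its speed; a pose out of reach is approached as far as the arm can. A call with a number of a shift or a turn outside -1 to 1 is refused whole. A call with a gripper value outside its range is refused whole. OPENING is the closure, from 0 (fully open) to 1 (shut), set as the call begins (- or left out, the last holds). The fingers move at their own pace and stop on an object; FORCE is the grip in N (left out, the last holds). Time passes only in rows, so rows that do not move let the fingers close. It gives the time, the measured TCP pose, the force and the opening at its end, in the units of the state.
- ctrl.get_obs(): the state, without advancing time (a new reading comes with each control period).
- ctrl.get_image(name): name is "scene" or "top" or "wrist"; returns a dict with "img" (480x640x3 uint8, red, green, blue), "K" (3x3 intrinsics, pixels), "rvec" (rotation vector, rad) and "tvec" (3), from world to camera coordinates, as OpenCV has them. Camera axes: x right, y down, z forward; pixel columns grow to the right and rows downward; lengths in m; the calibration is good to about 2 mm. A picture is of the moment at which its call begins. There is no depth.
- ctrl.finish_job(): hands the job in, once; it reports no verdict.
The state is a dict: "t": time; "q": joint angles; "dq": joint speeds; "effort": joint torques, N m; "tool_pos": TCP position; "tool_rot": TCP orientation; "contact_force": force on the tool from outside, world axes, zero at the start; "wrist_torque": the same for the moment, N m; "opening": finger opening in m.
Only numpy, scipy, OpenCV 4.12 (cv2) and the standard library are available. Lean on these libraries where they do the work, as an engineer would, in place of code of your own. Each camera call takes 0.05 s, during which the arm holds its last target.

## Working session

There is one attempt and no reset: what is moved stays moved. The work goes in short steps, Python scripts to look and compute and a shell command to move; the robot and the scene stay as the last step left them, time stands still between calls to the robot, and variables do not carry over. Pictures are saved under pics/ and viewed, and the job is handed in when it is done.

```bash
ls; mkdir -p pics
python3 - <<'E'
from station import ctrl
import cv2
for n in ("scene","top","wrist"):
    d=ctrl.get_image(n); cv2.imwrite(f"pics/{n}0.png",d["img"][:,:,::-1])
    print(n,d["K"].tolist(),d["rvec"],d["tvec"])
print(ctrl.get_obs())
E
```

```text
pics
scene [[600.9822374130943, 0.0, 327.226348521008], [0.0, 600.9822374130943, 224.6713502955542], [0.0, 0.0, 1.0]] [ 1.80968121  1.95732255 -0.60848529] [ 0.08011243 -0.3357465   2.23125426]
top [[510.01530441833876, 0.0, 320.9667417281349], [0.0, 510.01530441833876, 240.71704524549563], [0.0, 0.0, 1.0]] [ 2.20343129 -2.01048403  0.20326567] [-0.07667975  0.56961529  1.211484  ]
wrist [[417.5805072688098, 0.0, 324.55066327451743], [0.0, 417.5805072688098, 242.2704616444581], [0.0, 0.0, 1.0]] [-2.38767068  1.62578685  0.24332352] [-0.62505014 -0.03816915  0.37843166]
{'t': 0.15, 'q': array([-1.31400799e+00,  5.32651931e-02,  1.61400528e+00, -1.23683942e-05,
        1.47602734e+00, -1.18979900e-01]), 'dq': array([-0.00046233, -0.00391774, -0.00502775,  0.00158922,  0.00224188,
       -0.00091888]), 'effort': array([ 5.15448628e-04, -3.94242454e+01, -3.70722163e+01, -1.50681244e-04,
        4.64560391e-03,  2.30014604e-05]), 'tool_pos': array([ 0.22925136, -0.58091292,  0.2412923 ]), 'tool_rot': array([-3.08463508e+00, -5.86473025e-01,  2.03593853e-04]), 'contact_force': array([ 0.35462118, -0.24369165,  0.87379792]), 'wrist_torque': array([ 0.01022862, -0.02211403,  0.05247674]), 'opening': 0.08518700272251267}
```

View pics/scene0.png

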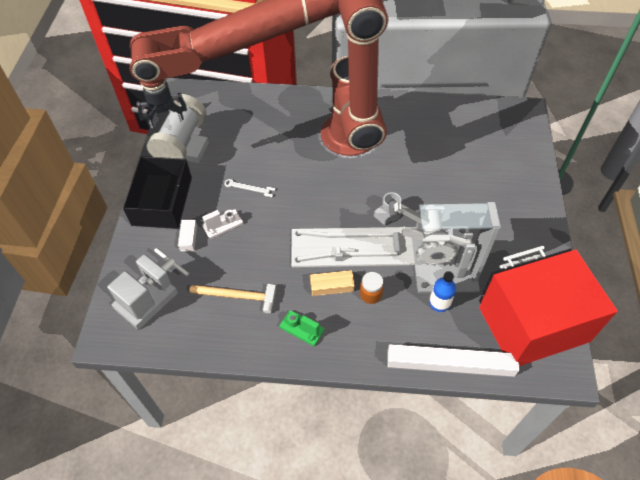

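View pics/top0.png

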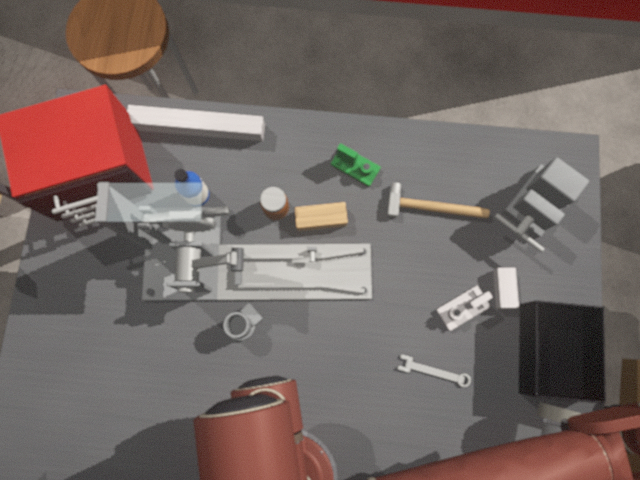

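View pics/wrist0.png

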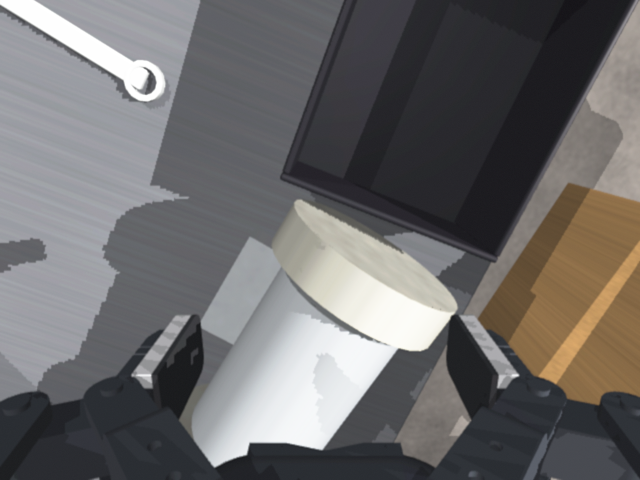

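```bash
cat > h.py <<'E'
import cv2,numpy as np
from station import ctrl
def cam(n,d=None):
    d=d or ctrl.get_image(n); R=cv2.Rodrigues(np.array(d["rvec"],float))[0]; return d["img"],np.array(d["K"]),R,np.array(d["tvec"]).ravel()
def onz(c,u,v,z):
    _,K,R,t=c; r=R.T@np.linalg.solve(K,[u,v,1]); o=-R.T@t; return o+r*(z-o[2])/r[2]
def proj(c,P):
    _,K,R,t=c; p=(np.atleast_2d(P)@R.T+t)@K.T; return p[:,:2]/p[:,2:]
def crop(c,name,x0,y0,x1,y1,s):
    cv2.imwrite(name,cv2.resize(c[0][y0:y1,x0:x1,::-1],None,fx=s,fy=s,interpolation=cv2.INTER_CUBIC))
E
python3 - <<'E'
from h import *
c=cam("top"); crop(c,"pics/t_fix.png",80,170,400,330,2.5); crop(c,"pics/t_cast.png",420,250,540,340,6.5)
s=cam("scene"); crop(s,"pics/s_fix.png",280,180,520,320,3.3); crop(s,"pics/s_cast.png",170,190,260,260,8)
for p in [(372,244),(372,300),(465,307),(187,265)]: print(p,onz(c,*p,0.01))
E
```

```text
(372, 244) [ 0.58753738 -0.15529942  0.01      ]
(372, 300) [ 0.44369826 -0.16559858  0.01      ]
(465, 307) [ 0.44756372 -0.39988401  0.01      ]
(187, 265) [0.4895885  0.31269716 0.01      ]
```

View pics/t_fix.png

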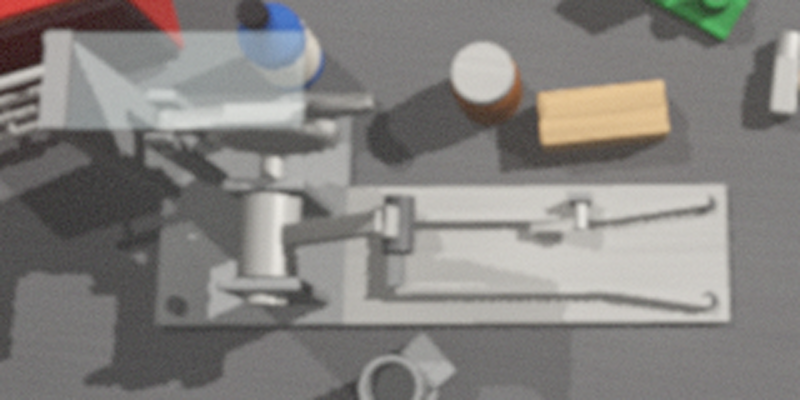

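View pics/t_cast.png

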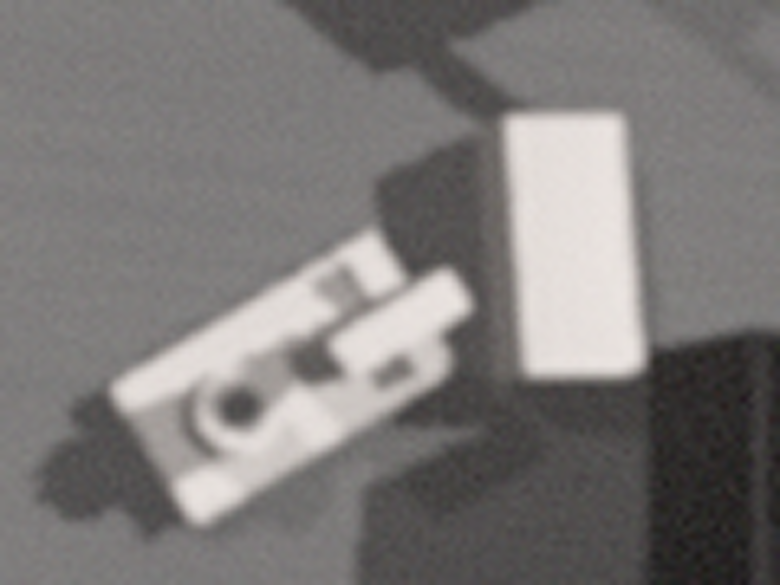

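View pics/s_fix.png

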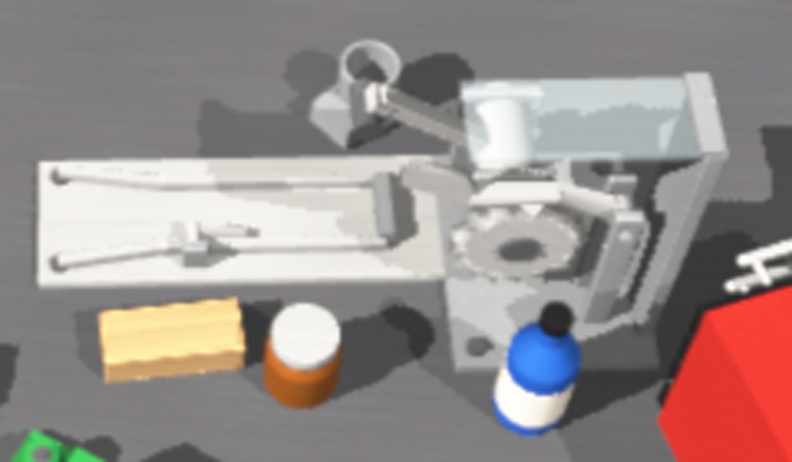

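View pics/s_cast.png

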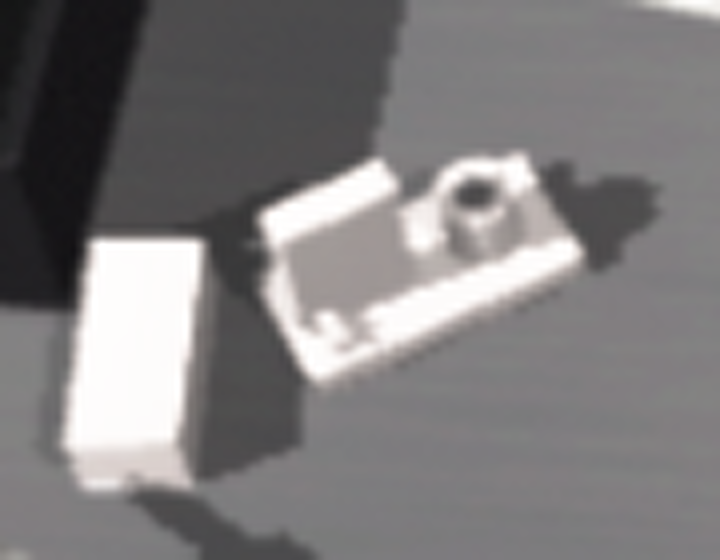

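```bash
cat > m.py <<'E'
from h import *
from scipy.optimize import least_squares
c=cam("top"); s=cam("scene")
F=np.array([[-.44,-.07,.01],[-.44,.07,.01],[-.05,-.07,.01],[-.05,.07,.01]])
pt=np.array([[727,184],[730,321],[347,185],[345,323]])/2.5+[80,170]
ps=np.array([[38,286],[38,162],[447,282],[443,157]])/3.3+[280,180]
def T(p,P): 
    a=p[2]; return np.c_[p[0]+np.cos(a)*P[:,0]-np.sin(a)*P[:,1],p[1]+np.sin(a)*P[:,0]+np.cos(a)*P[:,1],P[:,2]]
for cams in ([0],[1],[0,1]):
    f=lambda p:np.concatenate([(proj((c,s)[i],T(p,F))-(pt,ps)[i]).ravel() for i in cams])
    r=least_squares(f,[.5,.3,1.6]); print("fix",cams,r.x.round(4),np.abs(r.fun).max().round(2))
# casting: web top corners z .08 centre, boss top z .045
ctop=lambda u,v:(u/6.5+420,v/6.5+250); 
w=onz(c,*ctop(403,318),.08); b=onz(c,*ctop(240,405),.045)
print("top web",w,"boss",b, np.linalg.norm((w-b)[:2]), np.arctan2(*(b-w)[[1,0]]))
cs=lambda u,v:(u/8+170,v/8+190)
w2=onz(s,*cs(329,203),.08); b2=onz(s,*cs(475,192),.045)
print("scene web",w2,"boss",b2,np.linalg.norm((w2-b2)[:2]), np.arctan2(*(b2-w2)[[1,0]]))
E
python3 m.py
```

```text
fix [0] [0.4757 0.2797 1.6674] 0.75
fix [1] [0.4787 0.2868 1.6582] 2.57
fix [0, 1] [0.4768 0.2825 1.6639] 4.01
top web [ 0.46348017 -0.42067749  0.08      ] boss [ 0.42935409 -0.37121987  0.045     ] 0.06008863815059891 2.1747837768086793
scene web [ 0.46113334 -0.41691264  0.08      ] boss [ 0.42674371 -0.3685496   0.045     ] 0.05934332082105667 2.1889150219100246
```

```bash
cat > ov.py <<'E'
import sys
from m import *
p=[float(a) for a in sys.argv[1:4]]; tag=sys.argv[4]
segs=[]
def poly(L,close=False): 
    L=[np.array(q,float)/1000 for q in L]
    if close:L.append(L[0])
    segs.append(np.array(L))
poly([(-440,-70,10),(-440,70,10),(-50,70,10),(-50,-70,10)],1)
for sg in(1,-1): poly([(-420,sg*47,24),(-320,sg*32,24),(-105,sg*32,24)]); poly([(-38,sg*40,150),(38,sg*40,150),(38,sg*52,150),(-38,sg*52,150)],1)
poly([(-111.5,-30,32),(-111.5,30,32)])
poly([(-72,-140,305),(-72,-60,305),(138,-60,305),(138,-140,305)],1)
poly([(85,-100,165),(-90,-100,220)])
poly([(-290,-26.5,34),(-239.5,-26.5,18)])
for cc,n,bx,k in((c,"t",(80,170,400,330),2.5),(s,"s",(280,180,520,320),3.3)):
    im=cv2.resize(cc[0][bx[1]:bx[3],bx[0]:bx[2],::-1],None,fx=k,fy=k,interpolation=cv2.INTER_CUBIC)
    for sg in segs:
        q=((proj(cc,T(p,sg))-bx[:2])*k).round().astype(int)
        cv2.polylines(im,[q],False,(0,0,255),1)
    cv2.imwrite(f"pics/ov_{n}{tag}.png",im)
E
python3 ov.py .4768 .2825 1.6639 a >/dev/null
```

```text
(no output)
```

View pics/ov_ta.png

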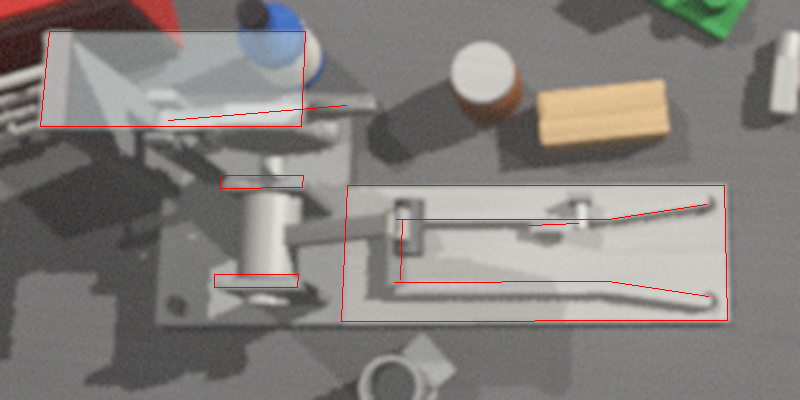

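View pics/ov_sa.png

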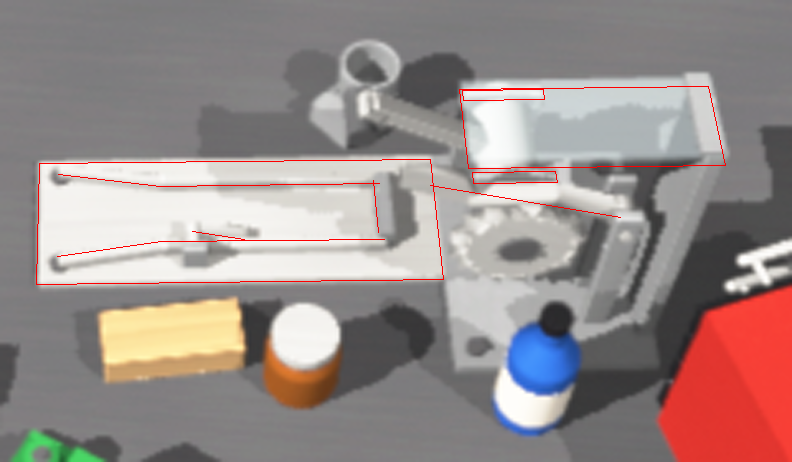

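Run:
```python
from h import *
o=ctrl.get_obs(); R=cv2.Rodrigues(o["tool_rot"])[0]; print(R.round(3)); d=cam("wrist"); C=-d[2].T@d[3]; print("cam in tool",R.T@(C-o["tool_pos"]), "cam axes in tool",(R.T@d[2].T).round(3))
yt=np.arctan2(R[1,0],R[0,0]);print("tool x yaw",yt,"q1,q6",o["q"][[0,5]])
yc=2.182
for yw in (yc,yc+np.pi,1.662,1.662+np.pi):
  d=(yw-yt+np.pi)%(2*np.pi)-np.pi; print("tool x yaw",yw,"need world turn",d,"tool roll",-d)
```

```text
[[ 0.93   0.367 -0.   ]
 [ 0.367 -0.93   0.   ]
 [ 0.    -0.    -1.   ]]
cam in tool [ 0.07295297  0.00094658 -0.1311081 ] cam axes in tool [[-0.001 -0.957 -0.291]
 [ 1.    -0.001  0.   ]
 [-0.    -0.291  0.957]]
tool x yaw 0.3758018387249173 q1,q6 [-1.31398062 -0.11898559]
tool x yaw 2.182 need world turn 1.8061981612750824 tool roll -1.8061981612750824
tool x yaw 5.3235926535897935 need world turn -1.335394492314709 tool roll 1.335394492314709
tool x yaw 1.662 need world turn 1.2861981612750828 tool roll -1.2861981612750828
tool x yaw 4.803592653589793 need world turn -1.8553944923147103 tool roll 1.8553944923147103
```

```bash
cat > fx.py <<'E'
from h import *
FP=[.4768,.2800,1.6639]
def RT():
    a=FP[2]; return np.array([[np.cos(a),-np.sin(a),0],[np.sin(a),np.cos(a),0],[0,0,1]]),np.array([FP[0],FP[1],0])
def f2w(P): R,t=RT(); return R@np.array(P,float)+t
def w2f(P): R,t=RT(); return R.T@(np.array(P,float)-t)
def ony(c,u,v,y):
    _,K,Rc,t=c; R,tf=RT(); r=R.T@Rc.T@np.linalg.solve(K,[u,v,1]); o=w2f(-Rc.T@t); return o+r*(y-o[1])/r[1]
E
python3 - <<'E'
from fx import *
c=cam("top"); s=cam("scene")
crop(c,"pics/t_tab.png",180,190,270,280,8); crop(s,"pics/s_tab.png",380,190,480,280,8)
E
```

```text
(no output)
```

View pics/t_tab.png

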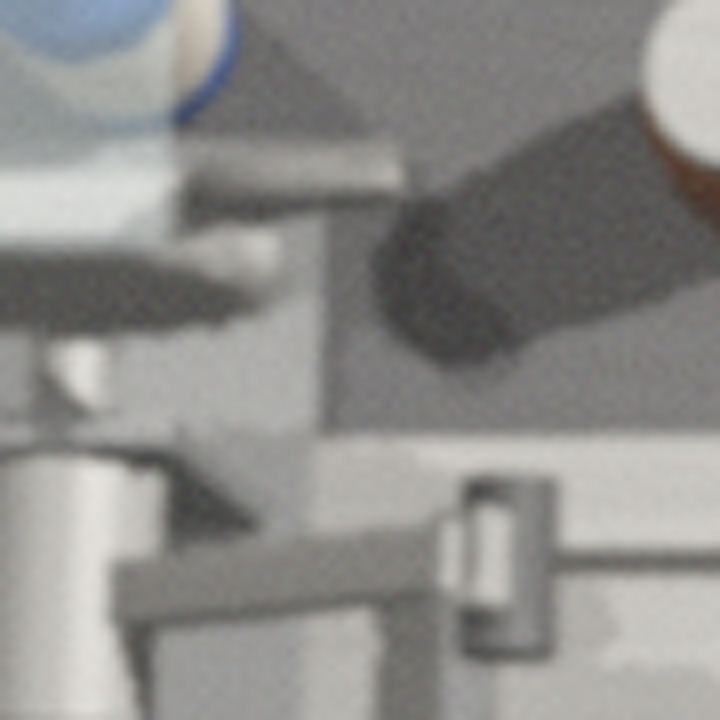

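View pics/s_tab.png

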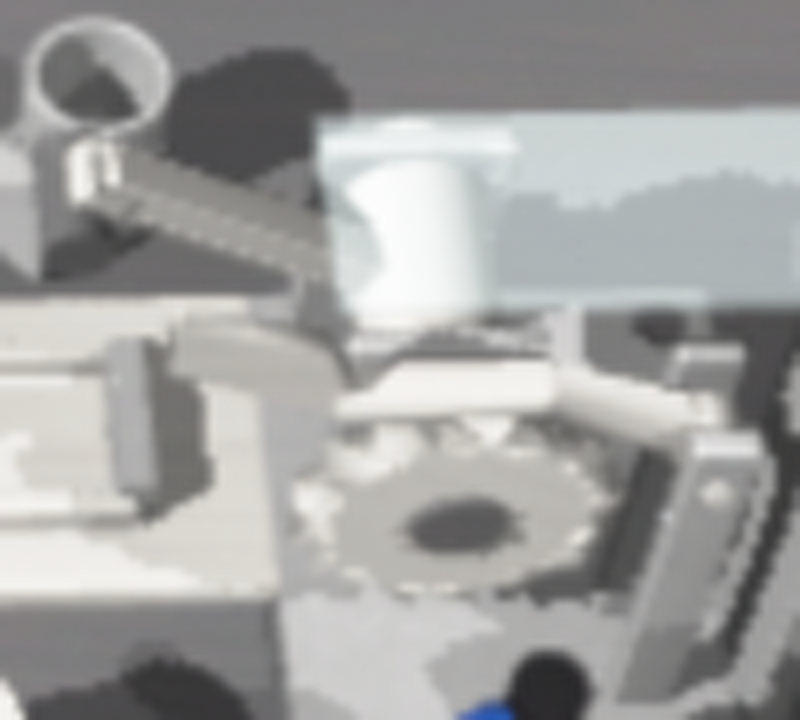

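Run:
```python
from fx import *
c=cam("top"); s=cam("scene")
t=lambda u,v:(u/8+180,v/8+190); S=lambda u,v:(u/8+380,v/8+190)
for n,(u,v),y in [("tip upper near",(172,375),-106),("tip upper far",(178,322),-94),("tab lower",(340,405),-106),("tab end up",(345,360),-94)]:
    print("scene",n,ony(s,*S(u,v),y/1e3).round(4))
# tip triangulate via top
from scipy.optimize import least_squares
for y in(-.106,-.1,-.094):
  P=ony(s,*S(175,348),y); print(y,P.round(4),(proj(c,f2w(P))-[180,190])*8)
# arm foot end: top (477,565), scene (90,170)
f=lambda P:np.r_[(proj(c,f2w(P))[0]-t(475,562)),(proj(s,f2w(P))[0]-S(90,172))]
r=least_squares(f,[-.14,0,.2]);print("foot",r.x.round(4),r.fun.round(2))
f=lambda P:np.r_[(proj(c,f2w(P))[0]-t(403,165)),(proj(s,f2w(P))[0]-S(175,348))]
r=least_squares(f,[-.14,0,.2]);print("tip",r.x.round(4),r.fun.round(2))
```

```text
scene tip upper near [-0.1135 -0.106   0.2249]
scene tip upper far [-0.112  -0.094   0.2406]
scene tab lower [-0.0512 -0.106   0.204 ]
scene tab end up [-0.0496 -0.094   0.215 ]
-0.106 [-0.1142 -0.106   0.2421] [[390.5985739  132.90191566]]
-0.1 [-0.1128 -0.1     0.2331] [[390.43628613 163.21887345]]
-0.094 [-0.1113 -0.094   0.2241] [[390.27621851 193.12108441]]
foot [-0.1326  0.0033  0.1965] [-0.21 -0.   -0.28  0.03]
tip [-0.1148 -0.0997  0.2322] [-0.58 -0.   -0.75  0.1 ]
```

```bash
python3 -m crank '[{"x":0.9,"y":-0.2},{"x":0.9,"y":-0.2},{"x":0.9,"y":-0.2},{"x":0.9,"y":-0.2},{"x":0.9,"y":-0.2},{"roll":-1},{"roll":-1},{"roll":-1},{"roll":-1},{"roll":-1}]' 0
python3 -m crank '[{"roll":-1},{"roll":-1},{"roll":-1},{"roll":-1},{"roll":-1},{"roll":-1},{"roll":-1},{"roll":-1},{"roll":-1},{"roll":-1}]'
python3 - <<'E'
from h import *
d=cam("wrist"); cv2.imwrite("pics/w1.png",d[0][:,:,::-1]); o=ctrl.get_obs(); R=cv2.Rodrigues(o["tool_rot"])[0]; print(R.round(3),o["q"],o["t"])
print(proj(d,[[.4625,-.419,.08],[.428,-.370,.045]]))
E
```

```text
[[ 0.93   0.367  0.   ]
 [ 0.367 -0.93  -0.   ]
 [-0.     0.    -1.   ]] [-1.31399597e+00  5.26551692e-02  1.61285990e+00  1.41395110e-06
  1.47598205e+00 -1.18990049e-01] 0.75
[[ 198.7450447  -285.55215967]
 [ 123.11305229 -203.57032244]]validation failed for argument at $[0]...
validation failed for argument at $[0]...
```

View pics/w1.png

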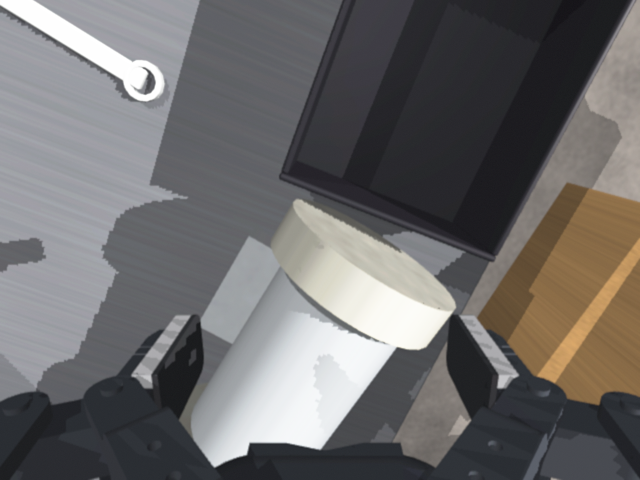

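Every row needs all four keys.

```bash
python3 -m crank '[{"x":0.9,"y":-0.2,"z":0,"roll":0},{"x":0.9,"y":-0.2,"z":0,"roll":0},{"x":0.9,"y":-0.2,"z":0,"roll":0},{"x":0.9,"y":-0.2,"z":0,"roll":0},{"x":0.9,"y":-0.2,"z":0,"roll":0},{"x":0,"y":0,"z":0,"roll":-1},{"x":0,"y":0,"z":0,"roll":-1},{"x":0,"y":0,"z":0,"roll":-1},{"x":0,"y":0,"z":0,"roll":-1},{"x":0,"y":0,"z":0,"roll":-1}]' 0
python3 -m crank '[{"x":0,"y":0,"z":0,"roll":-1},{"x":0,"y":0,"z":0,"roll":-1},{"x":0,"y":0,"z":0,"roll":-1},{"x":0,"y":0,"z":0,"roll":-1},{"x":0,"y":0,"z":0,"roll":-1},{"x":0,"y":0,"z":0,"roll":-1},{"x":0,"y":0,"z":0,"roll":-1},{"x":0,"y":0,"z":0,"roll":-1},{"x":0,"y":0,"z":0,"roll":-1},{"x":0,"y":0,"z":0,"roll":-1}]'
python3 - <<'E'
from h import *
d=cam("wrist"); cv2.imwrite("pics/w2.png",d[0][:,:,::-1]); o=ctrl.get_obs(); R=cv2.Rodrigues(o["tool_rot"])[0]; print(R.round(3),o["q"],o["t"])
print(proj(d,[[.4625,-.419,.08],[.428,-.370,.045]]))
E
```

```text
t: 2.0
tool_pos: [0.4586, -0.4264, 0.2423]
tool_rot: [2.772, 1.478, -0.0]
contact_force: [-0.5, -0.7, -0.1]
opening: 0.085
t: 3.25
tool_pos: [0.4585, -0.4265, 0.2423]
tool_rot: [1.453, 2.785, -0.0]
contact_force: [0.3, -0.2, 0.1]
opening: 0.0851
[[-0.574  0.819  0.   ]
 [ 0.819  0.574 -0.   ]
 [-0.    -0.    -1.   ]] [-8.68015824e-01  5.54836246e-02  1.60998617e+00 -7.73451763e-06
  1.47607108e+00 -1.47931845e+00] 3.3
[[337.07645941 216.17128333]
 [336.04851184 128.55865497]]
```

View pics/w2.png

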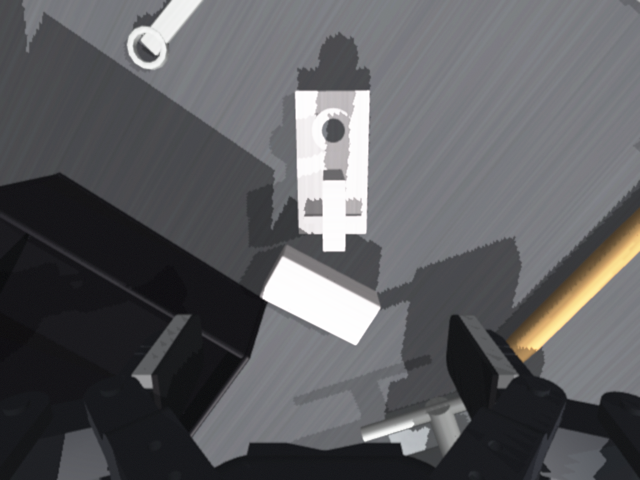

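Run:
```python
from h import *
d=cam("wrist"); o=ctrl.get_obs(); R=cv2.Rodrigues(o["tool_rot"])[0]
a=onz(d,334,182,.08);b=onz(d,333.5,251,.08); q=onz(d,333,131,.045); print(a,b,np.linalg.norm(a-b)); 
for p in(a,b,q): print((R.T@(p-o["tool_pos"])).round(4))
crop(d,"pics/w2c.png",260,70,400,270,3)
```

```text
[ 0.44639348 -0.40014931  0.08      ] [ 0.47563841 -0.44200439  0.08      ] 0.05105990255952909
[0.0285 0.005  0.1623]
[-0.0225  0.0052  0.1623]
[0.062  0.0046 0.1973]
```

View pics/w2c.png

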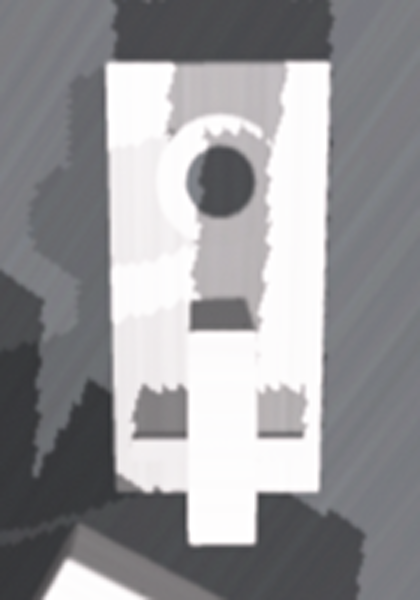

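```bash
python3 -m crank '[{"x":-0.06,"y":0.08,"z":0.6,"roll":0},{"x":0,"y":0,"z":0.8,"roll":0},{"x":0,"y":0,"z":0.8,"roll":0},{"x":0,"y":0,"z":0.6,"roll":0},{"x":0,"y":0,"z":0.35,"roll":0},{"x":0,"y":0,"z":0,"roll":0}]'
python3 - <<'E'
from h import *
d=cam("wrist"); cv2.imwrite("pics/w3.png",d[0][:,:,::-1])
E
```

```text
t: 4.1
tool_pos: [0.4638, -0.4259, 0.0518]
tool_rot: [-1.459, -2.779, -0.002]
contact_force: [-0.0, 0.0, 1.3]
opening: 0.0855
```

View pics/w3.png

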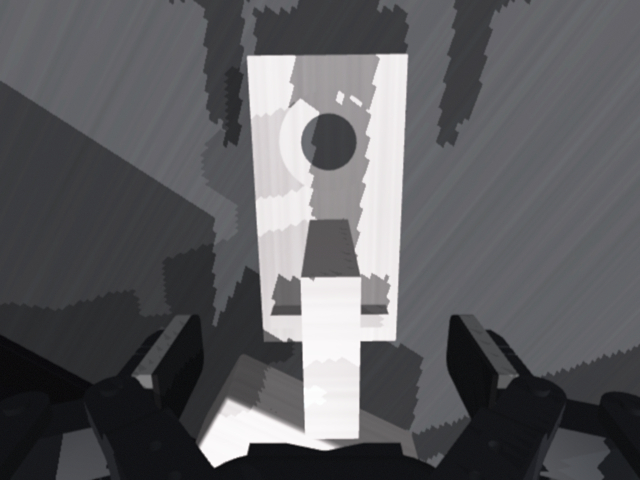

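```bash
python3 -m crank '[{"x":0,"y":0,"z":0,"roll":0},{"x":0,"y":0,"z":0,"roll":0},{"x":0,"y":0,"z":0,"roll":0},{"x":0,"y":0,"z":0,"roll":0},{"x":0,"y":0,"z":0,"roll":0},{"x":0,"y":0,"z":0,"roll":0}]' 1 60
python3 -m crank '[{"x":0,"y":0,"z":-0.5,"roll":0},{"x":0,"y":0,"z":-0.8,"roll":0},{"x":0,"y":0,"z":0,"roll":0}]'
python3 - <<'E'
from fx import *
d=cam("wrist"); cv2.imwrite("pics/w4.png",d[0][:,:,::-1]); o=ctrl.get_obs(); R=cv2.Rodrigues(o["tool_rot"])[0]
yt=np.arctan2(R[1,0],R[0,0]); print(yt,FP[2],o["q"])
# target: casting centre fixture x -.50 ->TCP -.535
T=f2w([-.535,0,0]); print(T, o["tool_pos"], R.T@(T-o["tool_pos"]))
E
```

```text
t: 4.9
tool_pos: [0.4649, -0.427, 0.054]
tool_rot: [1.458, 2.781, -0.0]
contact_force: [1.2, 0.7, 3.3]
opening: 0.0151
t: 5.28
tool_pos: [0.4662, -0.4287, 0.1354]
tool_rot: [1.455, 2.776, -0.005]
contact_force: [-0.9, -0.1, -3.4]
opening: 0.0151
2.1758461706212824 1.6639 [-8.60943762e-01  1.54804723e-01  1.69232265e+00 -1.98678829e-04
  1.29179427e+00 -1.46593927e+00]
[ 0.52653853 -0.25268291  0.        ] [ 0.46494338 -0.42731612  0.13233488] [0.1089495  0.14998049 0.13205718]
```

View pics/w4.png

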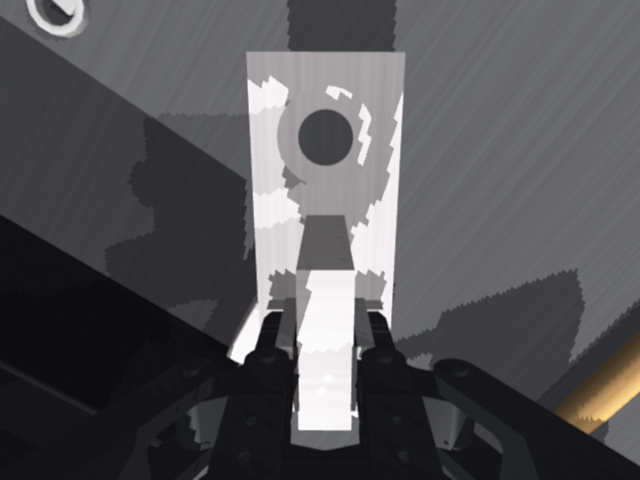

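```bash
python3 -m crank '[{"x":0.3,"y":0.4,"z":0,"roll":0.4},{"x":0.45,"y":0.6,"z":0,"roll":0.6},{"x":0.45,"y":0.5,"z":0,"roll":0.8},{"x":0.45,"y":0.5,"z":0,"roll":0.8},{"x":0.4,"y":0.35,"z":0,"roll":0.8},{"x":0.2,"y":0.1,"z":0,"roll":0.6},{"x":0,"y":0,"z":0,"roll":0.27},{"x":0,"y":0,"z":0,"roll":0}]'
cat > st.py <<'E'
from fx import *
import sys
d=cam("wrist"); cv2.imwrite(f"pics/{sys.argv[1]}.png",d[0][:,:,::-1]); o=ctrl.get_obs(); R=cv2.Rodrigues(o["tool_rot"])[0]
yt=np.arctan2(R[1,0],R[0,0]); print("t",o["t"],"yaw err",round(yt-FP[2],4),"fix",w2f(o["tool_pos"]).round(4),"open",o["opening"],"F",o["contact_force"].round(1),"tilt",R[:,2].round(3))
E
python3 st.py w5
```

```text
t: 6.32
tool_pos: [0.5374, -0.2401, 0.1294]
tool_rot: [-2.114, -2.32, 0.002]
contact_force: [-0.6, -0.1, -3.4]
opening: 0.0151
t 6.375 yaw err -0.0005 fix [-0.5239 -0.0122  0.13  ] open 0.015050819052348199 F [ 0.3  0.3 -3.5] tilt [-0.002  0.001 -1.   ]
```

View pics/w5.png

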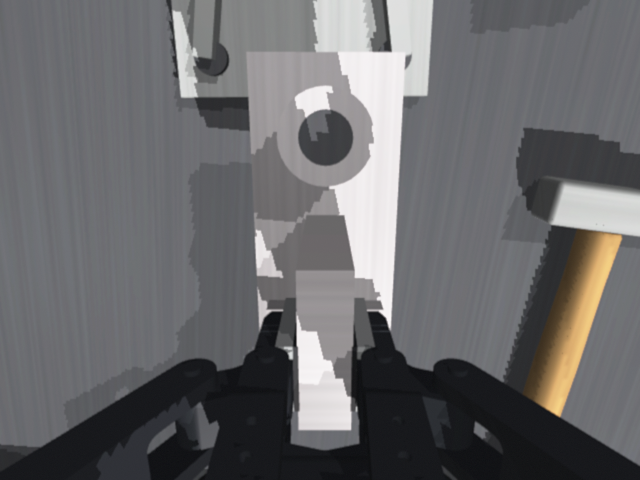

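Run:
```python
from fx import *
d=cam("wrist"); o=ctrl.get_obs(); R=cv2.Rodrigues(o["tool_rot"])[0]
cast=np.array([(R.T@(onz(d,u,v,o["tool_pos"][2]-.054+.014)-o["tool_pos"])) for u,v in((248,52),(405,52))]); print("casting front corners tool",cast.round(4))
for u,v in((181,97),(430.5,95.5),(174,5),(433.5,5)): 
    P=onz(d,u,v,.01); print((R.T@(P-o["tool_pos"])).round(4), w2f(P).round(4))
crop(d,"pics/w5c.png",160,0,440,110,2.8)
```

```text
casting front corners tool [[ 0.0958 -0.0298  0.0401]
 [ 0.0958  0.0291  0.04  ]]
[ 0.0831 -0.0828  0.1205] [-0.4408  0.0705  0.01  ]
[0.0838 0.059  0.1204] [-0.4402 -0.0713  0.01  ]
[ 0.1297 -0.0819  0.1206] [-0.3942  0.0696  0.01  ]
[0.1296 0.0573 0.1204] [-0.3945 -0.0696  0.01  ]
```

View pics/w5c.png

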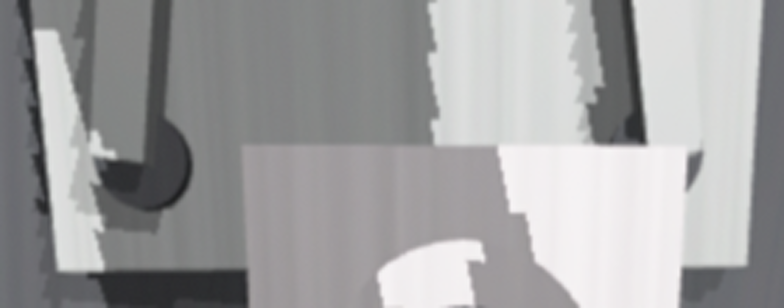

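```bash
python3 -m crank '[{"x":0.3,"y":-0.2,"z":0,"roll":0},{"x":0.6,"y":0,"z":0,"roll":0},{"x":0.5,"y":0,"z":0,"roll":0},{"x":0.07,"y":0,"z":0.3,"roll":0},{"x":0,"y":0,"z":0.5,"roll":0},{"x":0,"y":0,"z":0.2,"roll":0},{"x":0,"y":0,"z":0,"roll":0}]'
python3 st.py w6
```

```text
t: 7.3
tool_pos: [0.5173, -0.1536, 0.0697]
tool_rot: [-2.115, -2.319, 0.002]
contact_force: [0.8, 0.3, -3.8]
opening: 0.0156
t 7.35 yaw err -0.0012 fix [-0.4359 -0.001   0.0711] open 0.01534534546117757 F [-0.4 -1.1 -2.3] tilt [-0.001  0.    -1.   ]
```

View pics/w6.png

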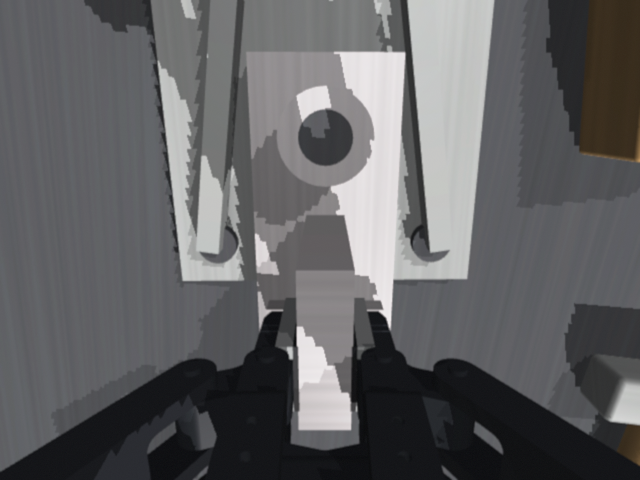

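```bash
python3 -m crank '[{"x":0,"y":0,"z":0.09,"roll":0},{"x":0.25,"y":0,"z":0,"roll":0},{"x":0.4,"y":0,"z":0,"roll":0},{"x":0.4,"y":0,"z":0,"roll":0},{"x":0,"y":0,"z":0,"roll":0}]'
python3 st.py w7
python3 -m crank '[{"x":0.4,"y":0,"z":0,"roll":0},{"x":0.4,"y":0,"z":0,"roll":0},{"x":0.4,"y":0,"z":0,"roll":0},{"x":0,"y":0,"z":0,"roll":0}]'
python3 st.py w8
python3 - <<'E'
from h import *
s=cam("scene"); crop(s,"pics/s8.png",280,150,520,310,3.3)
E
```

```text
t: 7.98
tool_pos: [0.5121, -0.0888, 0.0659]
tool_rot: [-2.113, -2.324, -0.0]
contact_force: [-1.4, 1.2, -4.0]
opening: 0.0153
t 8.025 yaw err 0.0015 fix [-0.3713 -0.001   0.0661] open 0.015226616308760946 F [-0.9  1.  -4.2] tilt [-0. -0. -1.]
t: 8.52
tool_pos: [0.5054, -0.0182, 0.0658]
tool_rot: [-2.113, -2.323, 0.001]
contact_force: [-2.5, 1.0, -3.0]
opening: 0.0155
t 8.575 yaw err 0.0008 fix [-0.3002 -0.0007  0.0658] open 0.015514625225585329 F [-1.6  1.1 -2.7] tilt [-0.001  0.    -1.   ]
```

View pics/w8.png

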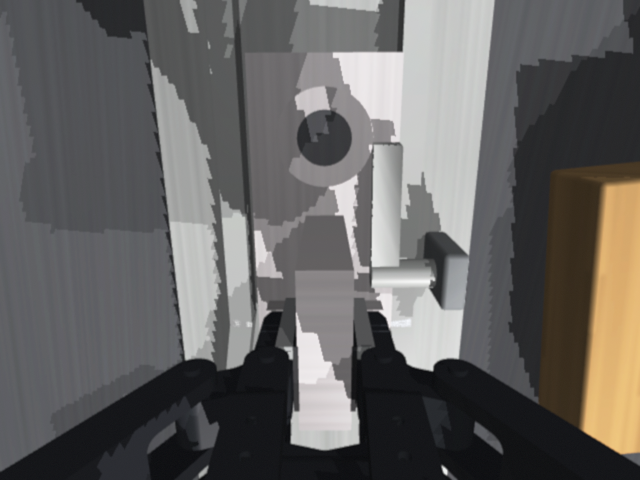

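View pics/s8.png

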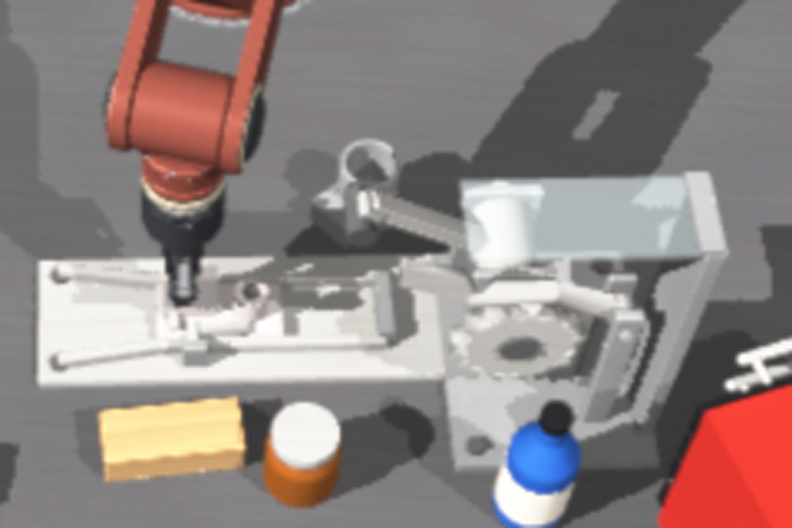

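```bash
python3 -m crank '[{"x":0.35,"y":0,"z":0,"roll":0},{"x":0.3,"y":0,"z":0,"roll":0},{"x":0,"y":0,"z":0,"roll":0}]'
python3 st.py w9
python3 - <<'E'
from h import *
s=cam("scene"); crop(s,"pics/s9.png",300,160,480,300,4.4)
s=cam("top"); crop(s,"pics/t9.png",140,170,340,310,4)
E
```

```text
t: 9.0
tool_pos: [0.5017, 0.0208, 0.0655]
tool_rot: [-2.114, -2.322, 0.0]
contact_force: [-3.9, 0.7, -3.7]
opening: 0.0155
t 9.05 yaw err 0.0004 fix [-0.2607 -0.0007  0.0655] open 0.01546873400686881 F [-3.8  1.  -3.7] tilt [-0.001  0.001 -1.   ]
```

View pics/s9.png

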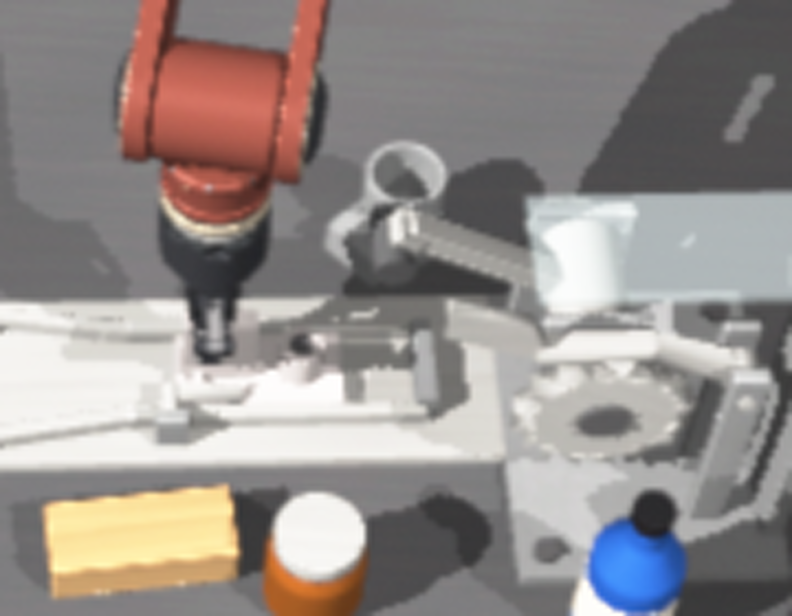

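View pics/t9.png

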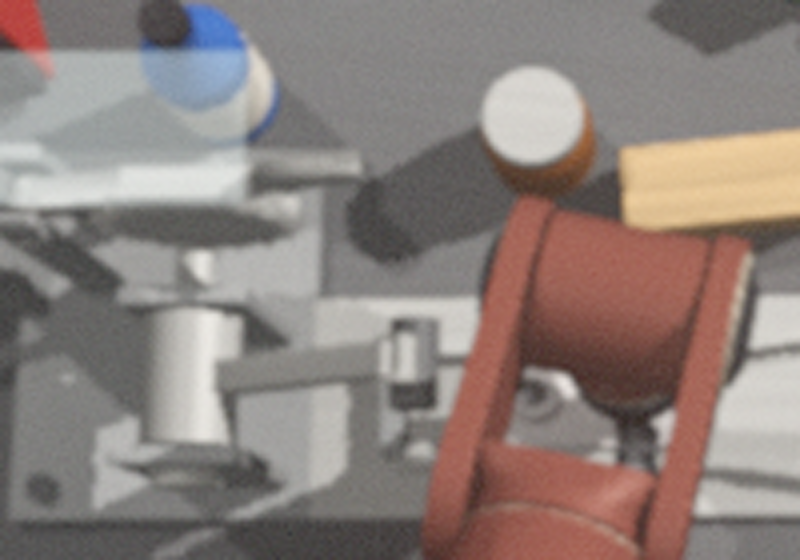

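View pics/w9.png

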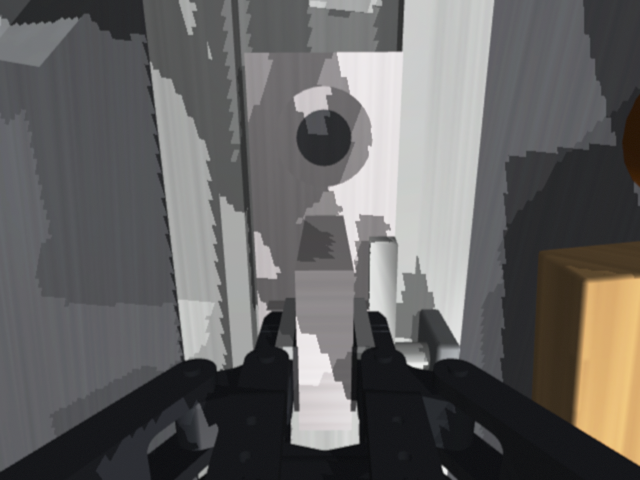

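```bash
python3 -m crank '[{"x":0.25,"y":0,"z":0,"roll":0},{"x":0.2,"y":0,"z":0,"roll":0},{"x":0,"y":0,"z":0,"roll":0}]'
python3 -m crank '[{"x":0.15,"y":0,"z":0,"roll":0},{"x":0.12,"y":0,"z":0,"roll":0},{"x":0,"y":0,"z":0,"roll":0}]'
python3 st.py w10
python3 - <<'E'
from h import *
s=cam("scene"); crop(s,"pics/s10.png",300,160,480,300,4.4)
E
```

```text
t: 9.52
tool_pos: [0.4992, 0.0468, 0.0655]
tool_rot: [-2.115, -2.322, 0.002]
contact_force: [-4.5, 0.4, -3.9]
opening: 0.0154
t: 9.9
tool_pos: [0.4976, 0.0623, 0.0655]
tool_rot: [-2.115, -2.322, 0.004]
contact_force: [-5.3, -0.6, -3.9]
opening: 0.015
t 9.95 yaw err -0.0003 fix [-0.2187 -0.0005  0.0654] open 0.015134834864819582 F [-5.2 -0.7 -3.4] tilt [-0.002 -0.001 -1.   ]
```

View pics/s10.png

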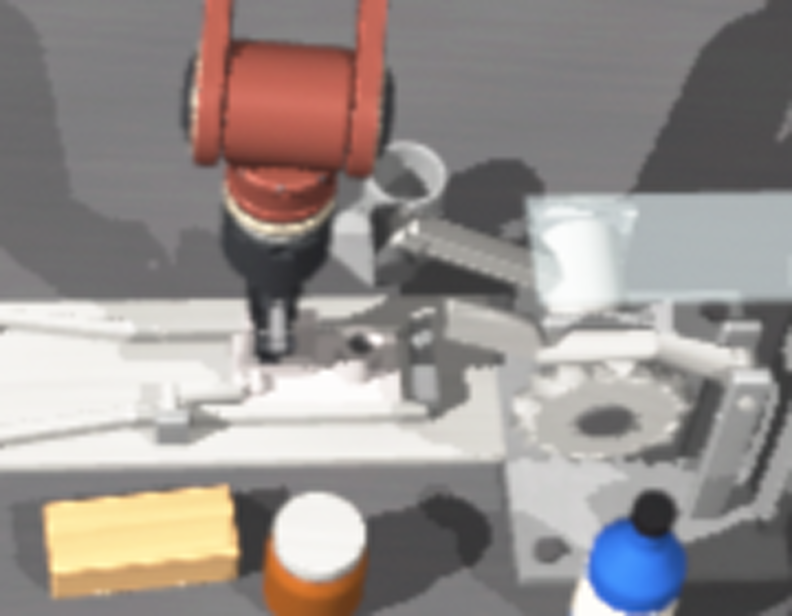

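View pics/w10.png

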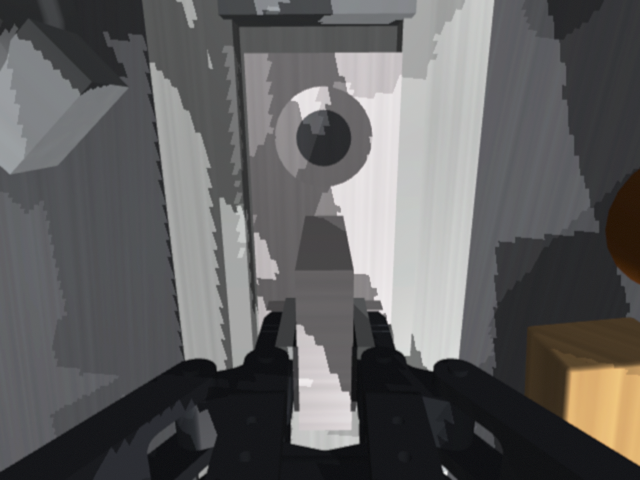

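```bash
python3 -m crank '[{"x":0.1,"y":0,"z":0,"roll":0},{"x":0.05,"y":0,"z":0,"roll":0},{"x":0,"y":0,"z":0,"roll":0}]'
python3 st.py w11
python3 - <<'E'
from h import *
s=cam("scene"); crop(s,"pics/s11.png",320,200,420,280,8)
E
```

```text
t: 10.38
tool_pos: [0.4968, 0.0708, 0.0655]
tool_rot: [-2.116, -2.322, 0.005]
contact_force: [-5.8, -2.3, -3.7]
opening: 0.0151
t 10.425 yaw err -0.0003 fix [-0.2102 -0.0004  0.0655] open 0.015071455545001245 F [-4.6 -2.9 -4. ] tilt [-0.002 -0.002 -1.   ]
```

View pics/s11.png

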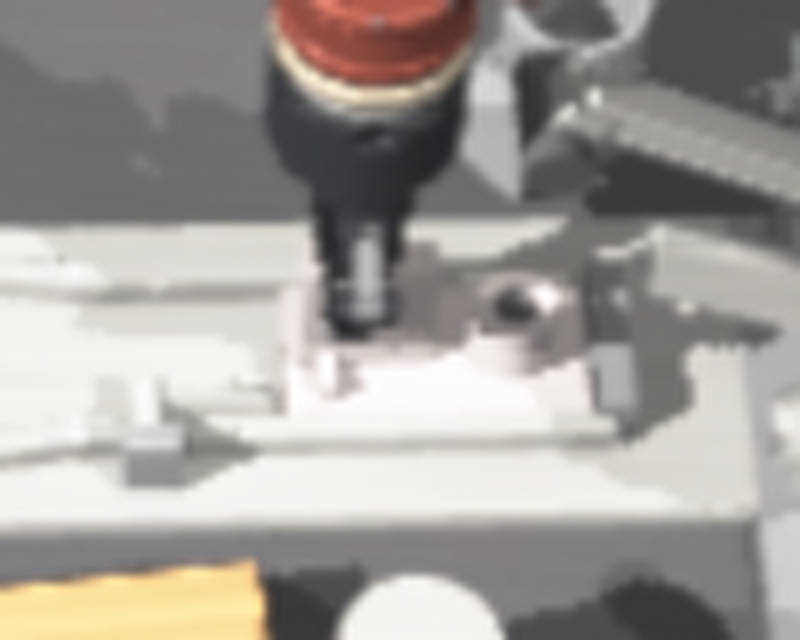

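View pics/w11.png

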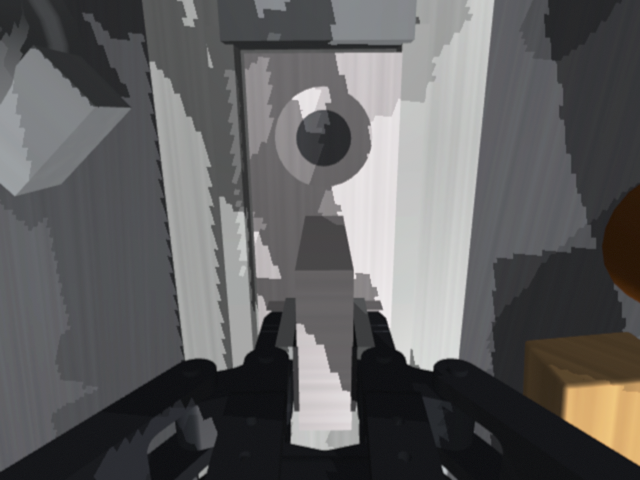

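```bash
python3 -m crank '[{"x":0.04,"y":0,"z":0,"roll":0},{"x":0.02,"y":0,"z":0,"roll":0},{"x":0,"y":0,"z":0,"roll":0}]'
python3 st.py w12
```

```text
t: 10.85
tool_pos: [0.4965, 0.0741, 0.0655]
tool_rot: [2.116, 2.322, -0.005]
contact_force: [-5.6, -3.2, -3.4]
opening: 0.0152
t 10.9 yaw err -0.0004 fix [-0.2068 -0.0004  0.0655] open 0.015139386844437911 F [-6.1 -3.3 -4.1] tilt [-0.002 -0.003 -1.   ]
```

View pics/w12.png

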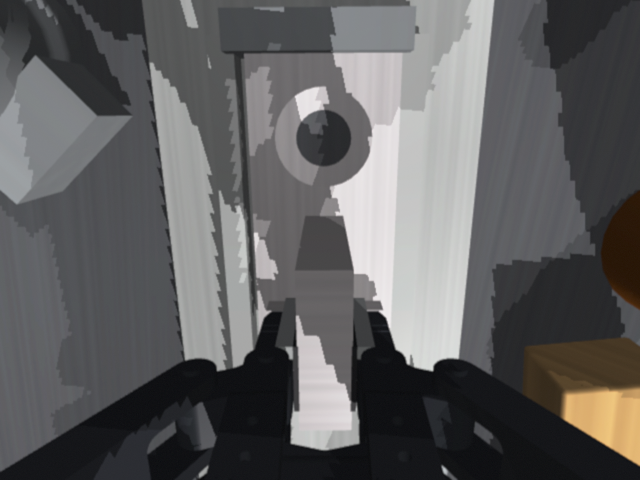

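```bash
python3 -m crank '[{"x":0.02,"y":0,"z":0,"roll":0},{"x":0.01,"y":0,"z":0,"roll":0},{"x":0,"y":0,"z":0,"roll":0}]'
```

```text
t: 11.28
tool_pos: [0.4966, 0.0744, 0.0659]
tool_rot: [2.113, 2.321, -0.009]
contact_force: [-6.7, -9.0, -2.3]
opening: 0.0151
```

```bash
python3 -m crank '[{"x":-0.02,"y":0,"z":0,"roll":0},{"x":0,"y":0,"z":0,"roll":0},{"x":0,"y":0,"z":0,"roll":0},{"x":0,"y":0,"z":0,"roll":0}]' 0.5
python3 -m crank '[{"x":0,"y":0,"z":-0.1,"roll":0},{"x":-0.4,"y":0,"z":-0.1,"roll":0},{"x":-0.7,"y":0,"z":0,"roll":0},{"x":-0.4,"y":0,"z":-0.6,"roll":0},{"x":0,"y":0,"z":-0.9,"roll":0},{"x":0,"y":0,"z":0,"roll":0}]'
python3 st.py w13
python3 - <<'E'
from h import *
s=cam("scene"); crop(s,"pics/s13.png",320,200,420,280,8)
E
```

```text
t: 11.78
tool_pos: [0.4977, 0.0762, 0.0664]
tool_rot: [2.116, 2.321, 0.002]
contact_force: [0.3, -0.0, 0.6]
opening: 0.0427
t: 12.52
tool_pos: [0.5089, -0.0145, 0.1742]
tool_rot: [2.111, 2.314, 0.01]
contact_force: [0.8, 0.1, -0.7]
opening: 0.0426
t 12.575 yaw err -0.0008 fix [-0.2955 -0.0029  0.1711] open 0.04262195718356223 F [-0.2 -0.   0.7] tilt [ 0.006 -0.001 -1.   ]
```

View pics/s13.png

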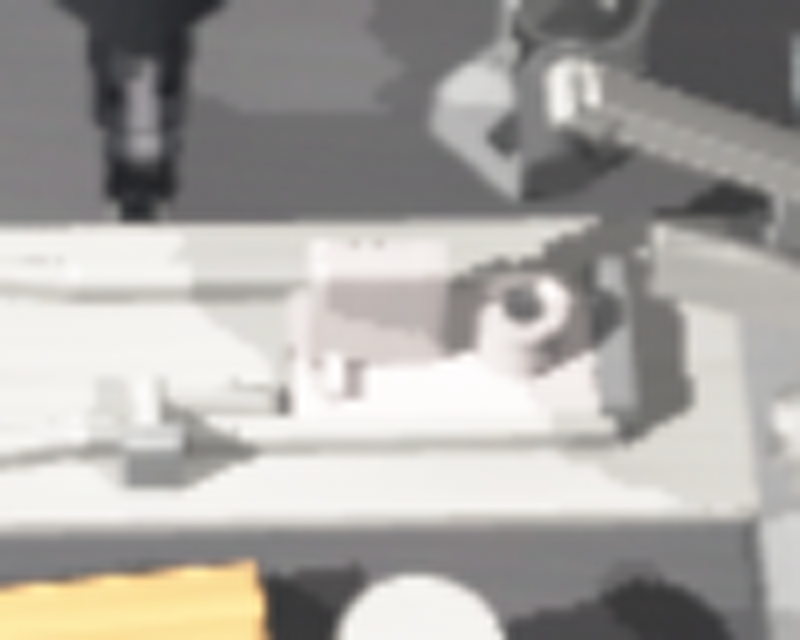

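View pics/w13.png

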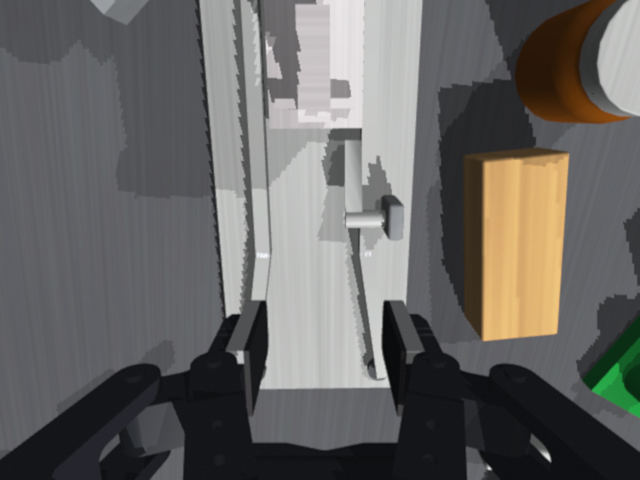

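Run:
```python
from fx import *
d=cam("wrist"); 
for p in ([-.2395,-.0265,.018],[-.2395,-.0265,.023],[-.290,-.0265,.034],[-.2315,0,.024],[-.2265,0,.09]): print(p,proj(d,f2w(p)).round(1))
crop(d,"pics/w13c.png",230,90,430,240,4)
o=ctrl.get_obs(); print(o["q"])
```

```text
[-0.2395, -0.0265, 0.018] [[363.3 142.6]]
[-0.2395, -0.0265, 0.023] [[364.  143.1]]
[-0.29, -0.0265, 0.034] [[363.5 223.1]]
[-0.2315, 0, 0.024] [[323.  130.4]]
[-0.2265, 0, 0.09] [[322.6 124.5]]
[-1.73880236e-01 -1.79984555e-01  1.96243717e+00  3.11034983e-05
  1.35996557e+00 -2.66659900e-01]
```

View pics/w13c.png

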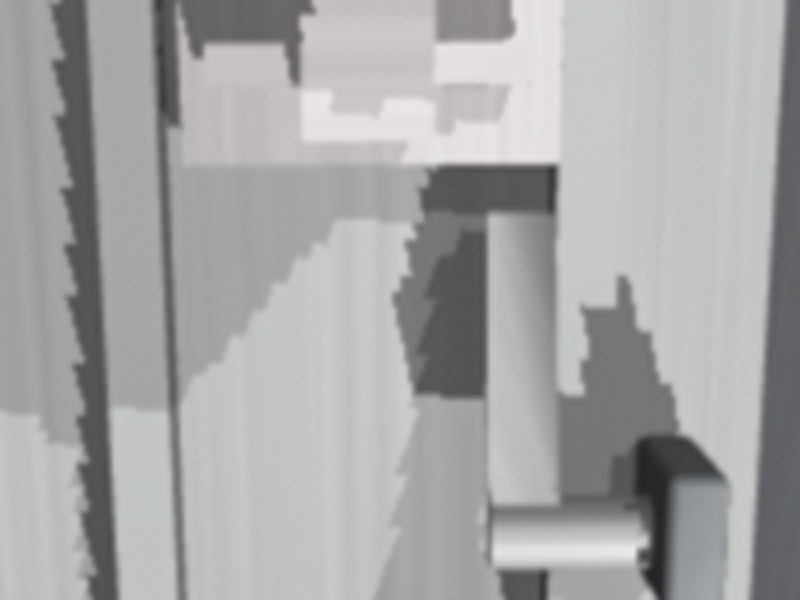

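```bash
python3 -m crank '[{"x":0,"y":0.2,"z":-0.8,"roll":0},{"x":0,"y":0.5,"z":-0.5,"roll":0},{"x":0.1,"y":0.5,"z":0,"roll":0},{"x":0.5,"y":0.4,"z":0,"roll":0},{"x":0.5,"y":0,"z":0,"roll":0},{"x":0.4,"y":0,"z":0,"roll":0},{"x":0,"y":0,"z":0,"roll":0}]'
python3 st.py w14;  python3 - <<'E'
from fx import *
d=cam("wrist")
for p in ([-.116,-.1,.232],[-.09,-.1,.220],[-.072,-.14,.305],[-.072,-.06,.305]): print(p,proj(d,f2w(p)).round(1))
E
```

```text
t: 13.55
tool_pos: [0.5915, 0.0864, 0.2434]
tool_rot: [-2.111, -2.323, 0.004]
contact_force: [0.1, -0.2, 0.1]
opening: 0.0423
t 13.6 yaw err 0.0012 fix [-0.2044 -0.0964  0.2438] open 0.04265466480915832 F [ 1.2 -1.2  0.4] tilt [-0.003 -0.001 -1.   ]
[-0.116, -0.1, 0.232] [[339.   63.9]]
[-0.09, -0.1, 0.22] [[338.7 -18. ]]
[-0.072, -0.14, 0.305] [[ 699.4 -411. ]]
[-0.072, -0.06, 0.305] [[  24.3 -408.3]]
```

View pics/w14.png

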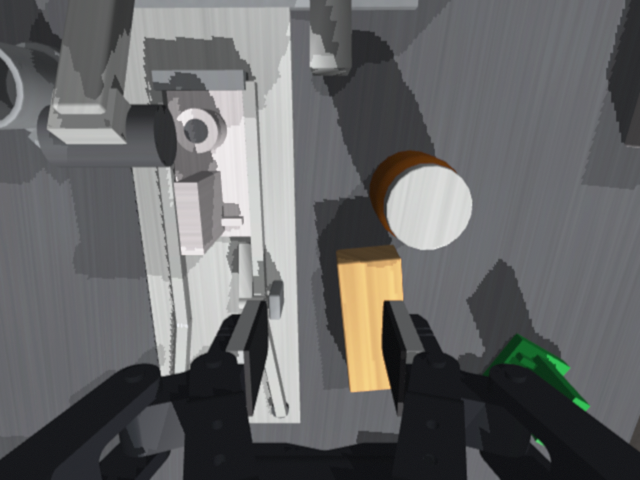

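Run:
```python
from fx import *
d=cam("wrist"); crop(d,"pics/w14c.png",280,0,400,90,6)
for x in(-.108,-.112,-.116,-.12):
  print(x,[(z,proj(d,f2w([x,-.0975,z])).round(1).tolist()) for z in(.217,.225,.235,.245)])
```

```text
-0.108 [(0.217, [[329.8, 42.1]]), (0.225, [[330.1, 38.1]]), (0.235, [[330.4, 32.3]]), (0.245, [[330.7, 25.5]])]
-0.112 [(0.217, [[329.8, 54.7]]), (0.225, [[330.0, 51.4]]), (0.235, [[330.3, 46.6]]), (0.245, [[330.7, 41.1]])]
-0.116 [(0.217, [[329.8, 67.1]]), (0.225, [[330.0, 64.5]]), (0.235, [[330.3, 60.7]]), (0.245, [[330.6, 56.4]])]
-0.12 [(0.217, [[329.7, 79.3]]), (0.225, [[329.9, 77.3]]), (0.235, [[330.2, 74.6]]), (0.245, [[330.6, 71.4]])]
```

View pics/w14c.png

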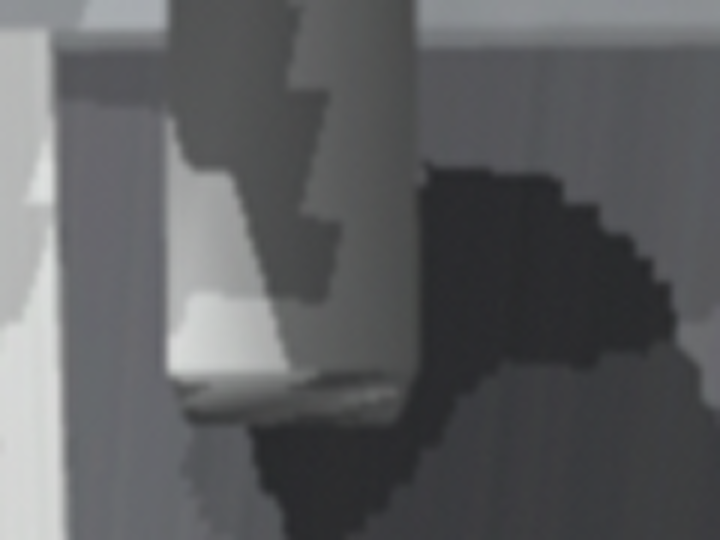

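```bash
python3 -m crank '[{"x":0.3,"y":0.02,"z":0.33,"roll":0},{"x":0.5,"y":0,"z":0,"roll":0},{"x":0.4,"y":0,"z":0,"roll":0},{"x":0.2,"y":0,"z":0,"roll":0},{"x":0,"y":0,"z":0,"roll":0}]'
python3 st.py w15
python3 - <<'E'
from h import *
s=cam("scene"); crop(s,"pics/s15.png",360,170,480,270,6.5)
E
```

```text
t: 14.32
tool_pos: [0.5857, 0.1692, 0.2252]
tool_rot: [-2.115, -2.323, 0.001]
contact_force: [0.4, 0.2, -0.6]
opening: 0.0428
t 14.375 yaw err -0.0002 fix [-0.121  -0.0983  0.2255] open 0.04275655771441383 F [-0.  -0.4 -0.6] tilt [-0.001 -0.    -1.   ]
```

View pics/w15.png

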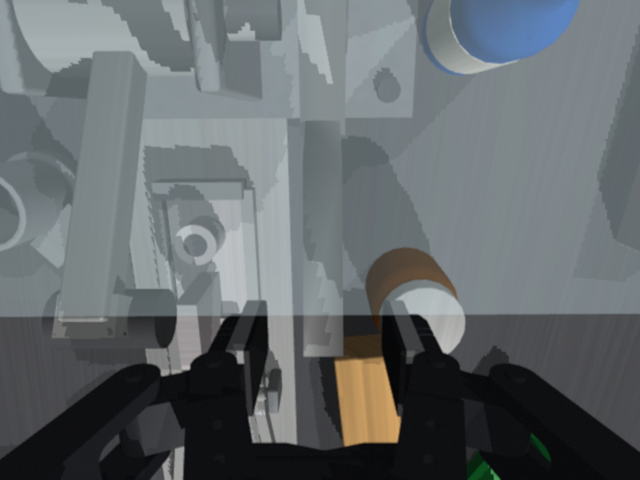

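View pics/s15.png

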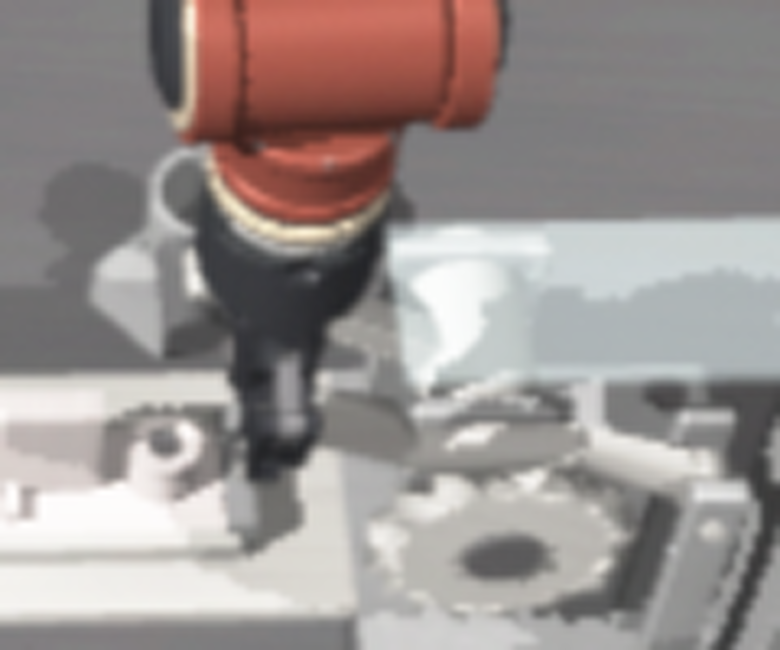

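```bash
python3 -m crank '[{"x":0.1,"y":0,"z":0,"roll":0},{"x":0,"y":0,"z":0,"roll":0}]'
python3 -m crank '[{"x":0,"y":0,"z":0,"roll":0},{"x":0,"y":0,"z":0,"roll":0},{"x":0,"y":0,"z":0,"roll":0},{"x":0,"y":0,"z":0,"roll":0}]' 1 50
python3 st.py w16
```

```text
t: 14.68
tool_pos: [0.5856, 0.1745, 0.2262]
tool_rot: [2.117, 2.321, 0.0]
contact_force: [-0.4, -0.8, 0.4]
opening: 0.0427
t: 15.18
tool_pos: [0.5849, 0.1744, 0.2262]
tool_rot: [-2.116, -2.321, 0.003]
contact_force: [-4.6, -3.0, 2.9]
opening: 0.0109
t 15.225 yaw err -0.0004 fix [-0.1152 -0.0978  0.2262] open 0.011084513370744504 F [-5.4 -1.8  2.2] tilt [-0.002 -0.001 -1.   ]
```

View pics/w16.png

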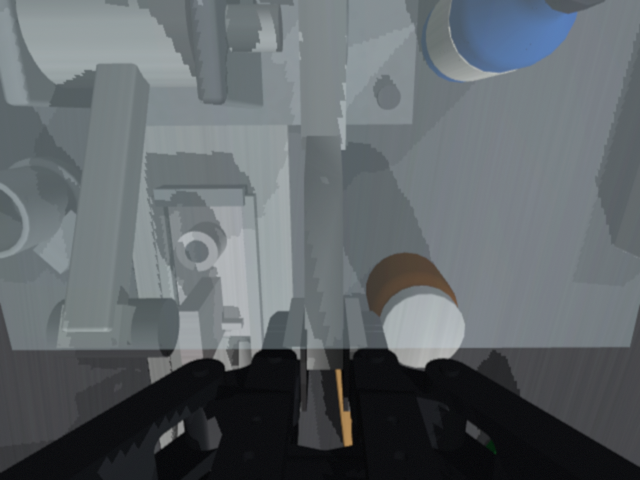

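```bash
python3 -m crank '[{"x":0.02,"y":0,"z":-0.15,"roll":0},{"x":0.04,"y":0,"z":-0.15,"roll":0},{"x":0.05,"y":0,"z":-0.2,"roll":0},{"x":0.05,"y":0,"z":-0.1,"roll":0},{"x":0,"y":0,"z":0,"roll":0},{"x":0,"y":0,"z":0,"roll":0}]'
python3 st.py w17
```

```text
t: 15.98
tool_pos: [0.5834, 0.1875, 0.2597]
tool_rot: [-2.109, -2.319, -0.003]
contact_force: [-0.2, 10.3, -8.3]
opening: 0.011
t 16.025 yaw err 0.0018 fix [-0.102  -0.0975  0.2598] open 0.01068938629286977 F [-1.2 10.5 -8. ] tilt [-0.003  0.006 -1.   ]
```

View pics/w17.png

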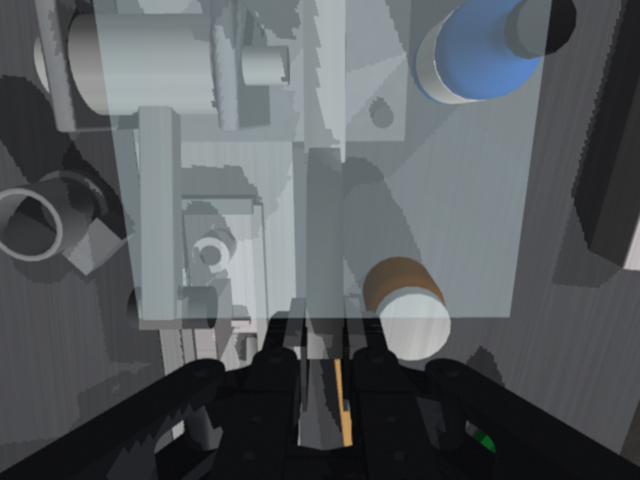

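```bash
python3 -m crank '[{"x":0,"y":0,"z":0,"roll":0},{"x":0,"y":0,"z":0,"roll":0},{"x":0,"y":0,"z":0,"roll":0},{"x":0,"y":0,"z":0,"roll":0},{"x":0,"y":0,"z":0,"roll":0},{"x":0,"y":0,"z":0,"roll":0}]'
python3 st.py w18
```

```text
t: 16.77
tool_pos: [0.5834, 0.1875, 0.2597]
tool_rot: [-2.109, -2.319, -0.003]
contact_force: [-1.2, 11.8, -6.6]
opening: 0.0109
t 16.825 yaw err 0.0018 fix [-0.102  -0.0975  0.2597] open 0.010771163816799195 F [-1.3 10.5 -8.6] tilt [-0.003  0.006 -1.   ]
```

View pics/w18.png

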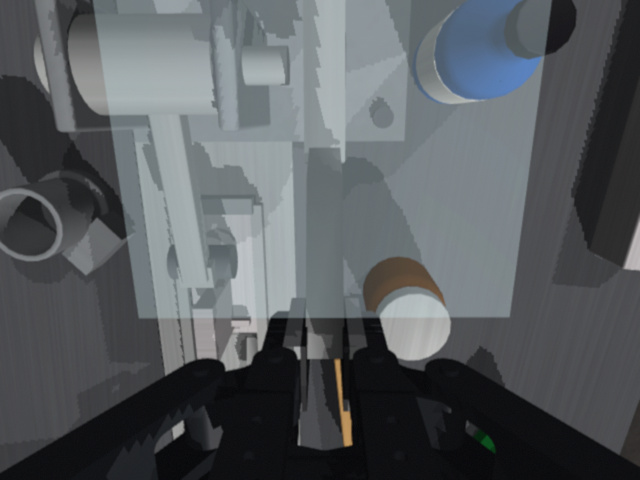

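```bash
python3 -m crank '[{"x":0,"y":0,"z":0,"roll":0},{"x":0,"y":0,"z":0,"roll":0},{"x":0,"y":0,"z":0,"roll":0},{"x":0,"y":0,"z":0,"roll":0},{"x":0,"y":0,"z":0,"roll":0},{"x":0,"y":0,"z":0,"roll":0},{"x":0,"y":0,"z":0,"roll":0},{"x":0,"y":0,"z":0,"roll":0},{"x":0,"y":0,"z":0,"roll":0}]'
python3 st.py w19
python3 -m crank '[{"x":0,"y":0,"z":0,"roll":0},{"x":0,"y":0,"z":0,"roll":0},{"x":0,"y":0,"z":0,"roll":0}]' >/dev/null
python3 st.py w20; python3 -c "
import cv2,numpy as np
a=cv2.imread('pics/w19.png').astype(int);b=cv2.imread('pics/w20.png').astype(int);print((abs(a-b).sum(2)>60)[:300,:300].sum())"
```

```text
t: 17.95
tool_pos: [0.5834, 0.1875, 0.2597]
tool_rot: [-2.109, -2.319, -0.003]
contact_force: [-1.3, 10.3, -8.3]
opening: 0.0111
t 18.0 yaw err 0.0017 fix [-0.102  -0.0975  0.2597] open 0.010923078914761769 F [-1.4 10.7 -9.2] tilt [-0.003  0.006 -1.   ]
t 18.425 yaw err 0.0017 fix [-0.102  -0.0975  0.2597] open 0.010900913013084134 F [-1.1 11.6 -7.9] tilt [-0.003  0.006 -1.   ]
0
```

View pics/w20.png

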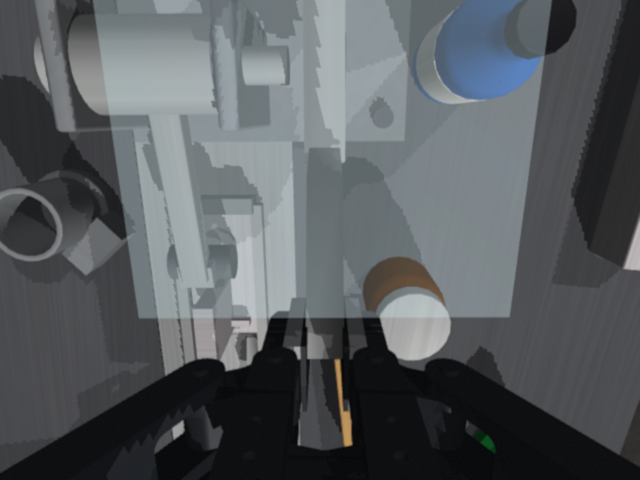

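Run:
```python
from fx import *
s=cam("scene"); crop(s,"pics/s20.png",320,170,480,290,5)
d=cam("wrist"); crop(d,"pics/w20c.png",120,100,340,340,2.8)
for th in(.13,0,-.1,-.21):
  for r in(.14,.165): 
    P=f2w([-r*np.cos(th),0,.12+r*np.sin(th)]); print(th,r,"wrist",proj(d,P).round(),"scene crop",((proj(s,P)-[320,170])*5).round())
```

```text
0.13 0.14 wrist [[178. 291.]] scene crop [[337. 268.]]
0.13 0.165 wrist [[180. 327.]] scene crop [[296. 266.]]
0 0.14 wrist [[187. 282.]] scene crop [[332. 285.]]
0 0.165 wrist [[190. 315.]] scene crop [[292. 286.]]
-0.1 0.14 wrist [[193. 274.]] scene crop [[332. 298.]]
-0.1 0.165 wrist [[197. 304.]] scene crop [[291. 301.]]
-0.21 0.14 wrist [[199. 264.]] scene crop [[333. 311.]]
-0.21 0.165 wrist [[203. 291.]] scene crop [[294. 317.]]
```

View pics/s20.png

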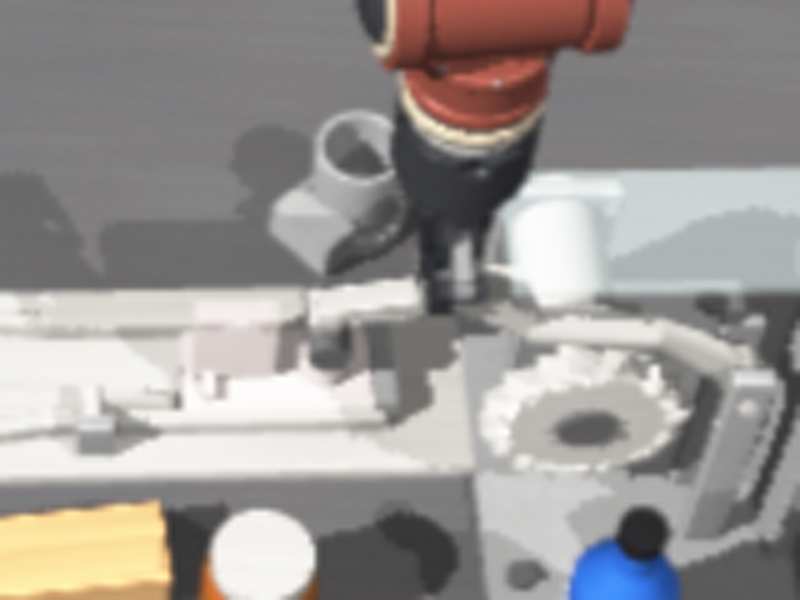

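View pics/w20c.png

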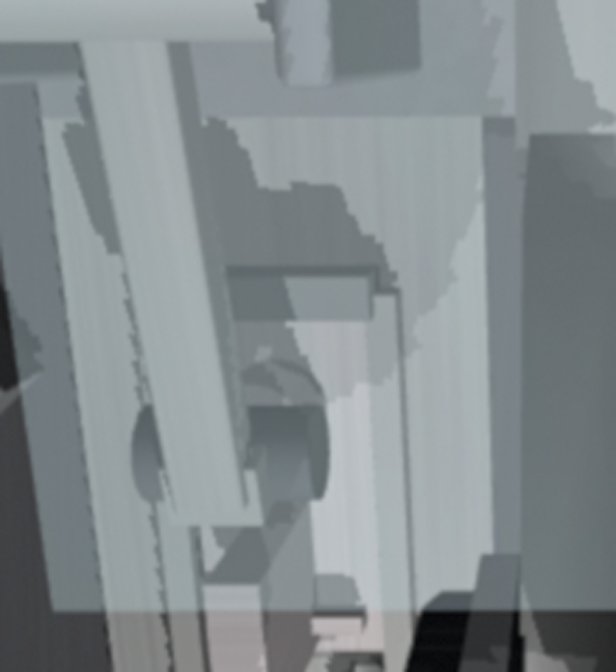

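```bash
python3 -m crank '[{"x":-0.04,"y":0,"z":0.1,"roll":0},{"x":-0.05,"y":0,"z":0.2,"roll":0},{"x":-0.05,"y":0,"z":0.15,"roll":0},{"x":-0.02,"y":0,"z":0.12,"roll":0},{"x":0,"y":0,"z":0,"roll":0}]'
python3 -m crank '[{"x":0,"y":0,"z":0,"roll":0},{"x":0,"y":0,"z":0,"roll":0},{"x":0,"y":0,"z":0,"roll":0},{"x":0,"y":0,"z":0,"roll":0}]' 0.5
python3 st.py w21
```

```text
t: 19.15
tool_pos: [0.585, 0.1735, 0.2283]
tool_rot: [2.117, 2.321, -0.005]
contact_force: [-6.6, -5.1, 3.4]
opening: 0.0108
t: 19.65
tool_pos: [0.5857, 0.1748, 0.228]
tool_rot: [2.116, 2.322, 0.0]
contact_force: [-0.0, -0.1, 0.0]
opening: 0.0427
t 19.7 yaw err -0.0004 fix [-0.1149 -0.0986  0.228 ] open 0.04265380475482306 F [-0.4  1.1 -1.1] tilt [ 0.  0. -1.]
```

View pics/w21.png

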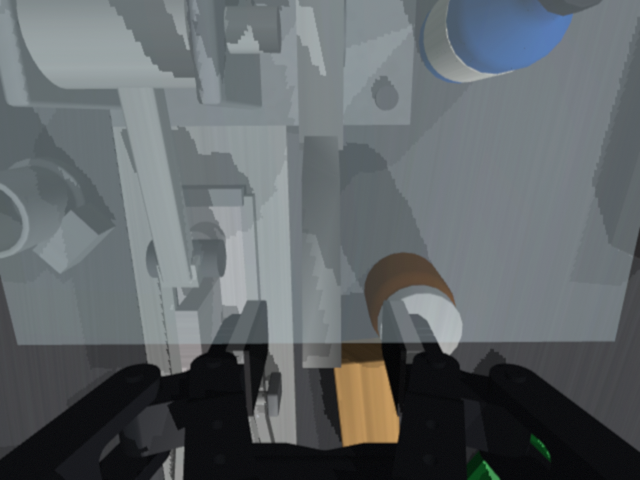

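Released; retreat along −x, up, and look.

```bash
python3 -m crank '[{"x":-0.4,"y":0,"z":0,"roll":0},{"x":-0.8,"y":0,"z":0,"roll":0},{"x":-0.8,"y":0,"z":-0.3,"roll":0},{"x":-0.5,"y":0,"z":-0.3,"roll":0},{"x":-0.8,"y":0,"z":0,"roll":0},{"x":-0.8,"y":0,"z":0,"roll":0},{"x":-0.3,"y":0,"z":0,"roll":0},{"x":0,"y":0,"z":0,"roll":0}]'
python3 st.py w22
python3 - <<'E'
from fx import *
s=cam("scene"); crop(s,"pics/s22.png",300,180,460,300,5); cv2.imwrite("pics/s22f.png",s[0][:,:,::-1])
t=cam("top"); crop(t,"pics/t22.png",80,170,400,330,2.5)
for th in(0,.06,.17):
  q=[]
  for a,b in((-175,55),(-202,55)):
    P=f2w([.085+(a*np.cos(th)+b*np.sin(th))/1e3,-.0975,.165+(-a*np.sin(th)+b*np.cos(th))/1e3]); q.append(((proj(s,P)-[300,180])*5).round().tolist()); q.append(((proj(t,P)-[80,170])*2.5).round().tolist())
  print(th,q)
E
```

```text
t: 20.7
tool_pos: [0.6099, -0.0887, 0.2637]
tool_rot: [-2.118, -2.32, -0.001]
contact_force: [-0.1, 0.6, 0.3]
opening: 0.0427
t 20.75 yaw err -0.0007 fix [-0.3785 -0.0984  0.2637] open 0.0424980967870171 F [0.3 0.4 0. ] tilt [-0.     0.001 -1.   ]
0 [[[547.0, 276.0]], [[349.0, 108.0]], [[499.0, 277.0]], [[379.0, 108.0]]]
0.06 [[[555.0, 266.0]], [[342.0, 105.0]], [[508.0, 265.0]], [[373.0, 104.0]]]
0.17 [[[573.0, 248.0]], [[328.0, 99.0]], [[527.0, 244.0]], [[358.0, 98.0]]]
```

View pics/s22.png

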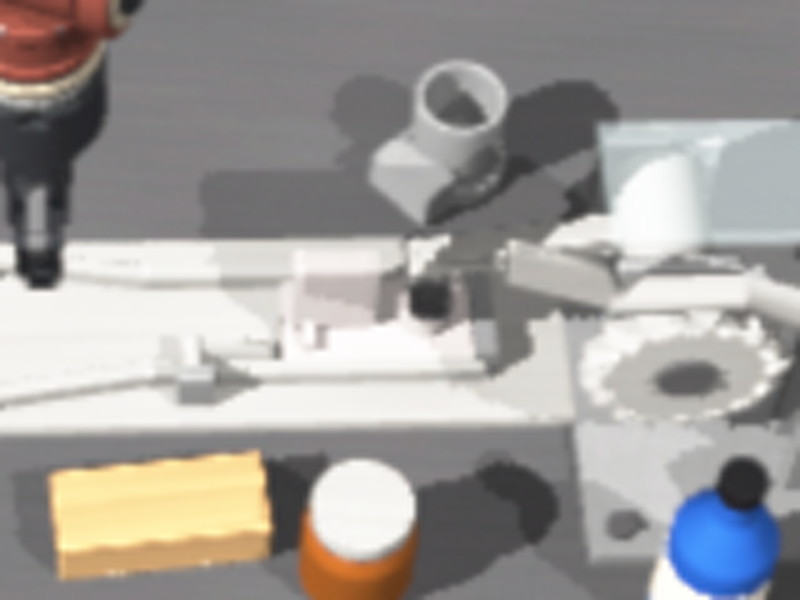

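View pics/t22.png

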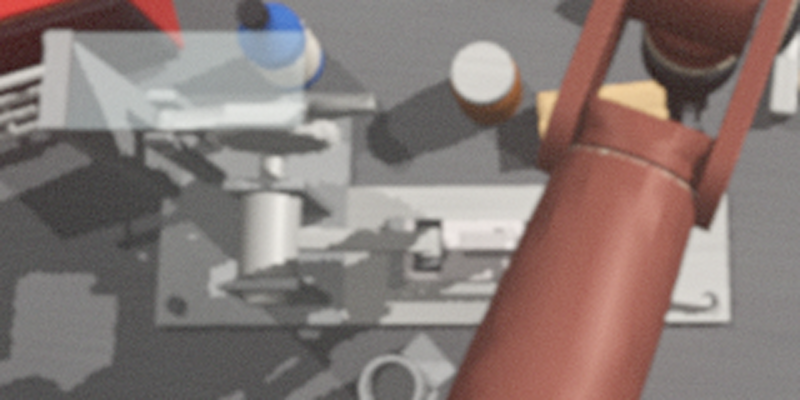

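View pics/w22.png

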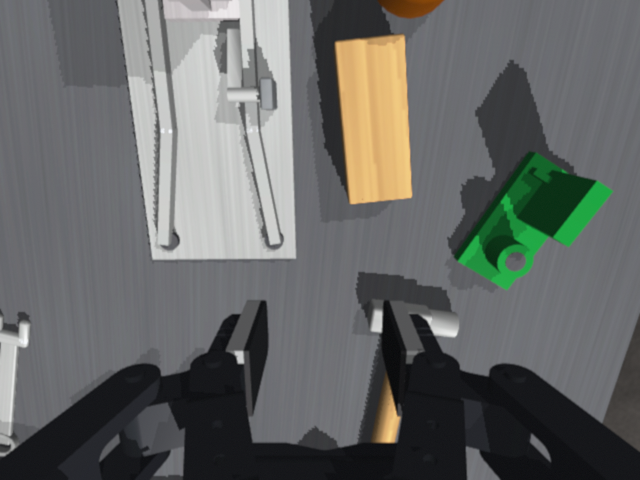

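View pics/s22f.png

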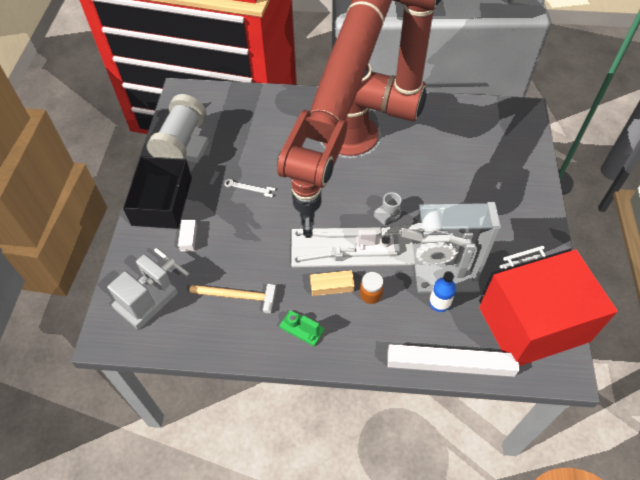

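```bash
python3 -c "
from station import ctrl
print(ctrl.finish_job())"
```

```text
the job is handed in; nothing more can be done
None
```

I carried out the task and handed it in at about 21 s of the 58 s allowed. The hand-in reports no verdict, so the results below come from my own pictures and force readings.

- **Casting:** I gripped it by the web and slid it boss end first under the catch to the end stop. There it stalled with about 9 N against the stop. After release, its rear edge matched the home position to about 1 px.
- **Catch:** The wrist picture showed the nose clear behind the plate's rear edge, so the catch had dropped. This was before I touched the pawl.
- **Pawl:** The moves cannot tilt the tool, so I could not use the advised 30 to 45 degree lean. Instead I pinched only the outer end of the tab with the tool upright, so that its body stayed just on the -x side of the guard's edge. I lifted the tab about 34 mm, held it until the arm stopped, then lowered and released it.
- **Arm and final state:** The arm's end appeared within about 10 px of where it should be for -0.21 rad, and two pictures 0.4 s apart were identical there. The pawl tab is back at its starting pixels, to about 2 px in an enlarged crop. No bystander looked moved, though I compared these by eye and only over the areas in view. The robot was clear of everything with near-zero force.

**Disagreement:** The catch and tab sat about 1.5 to 2.5 mm to the +y side of my fixture estimate. I corrected for this at the pawl. The casting sits slightly to the -y side within the rails' play, which I judged by eye to be within the 6 mm allowed.

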